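# Find the high spot of a warped clay disc with a dial indicator

### The arm

A 6-joint arm with a two-finger parallel gripper is mounted at the origin on the work surface. World frame = base frame: x ahead of the robot, y to its left, z up, the work surface at z = 0. Lengths are in m, angles in rad, forces in N, time in s.
With the tool pointing down it reaches from about 0.375 to 0.825 m from the base axis. Payload 5.5 kg.
Tool frame: the origin (TCP) lies at the very end of the fingers, on their centre line; the grasp point (between the pads) lies ctrl.grip_depth behind it (ctrl.grip_depth is the distance from the TCP to the grasp point, in m); z points along the fingers, y is the line along which they close (so a half turn about z gives the same grasp; the last joint's range is limited). The gripper opens to 85 mm and grips with 20 to 120 N. Pads are 22 mm wide; open, the fingers measure 114 mm over their backs; the gripper's body (76 mm by 85 mm) begins 54 mm behind the grasp point. The pads swing forward as they close: fully open they stand 13 mm farther back than shut.
Start: joints at [-1.154, 0.314, -0.047, 1.21, 0, 1.571], TCP at [0.243, -0.549, 0.191] pointing down, gripper open.
Joint ranges: [-2.67, 2.67], [-0.69, 1.73], [-1.03, 1.25], [-2.08, 2.16], [-1.42, 1.45], [-3.14, 3.14]. Speed limits (rad/s): [2.39, 2.39, 3.01, 3.14, 3.14, 3.14].

### API

Orientations are given as a unit quaternion [w, x, y, z].
In Python, from cell import telemetry, optics, ticket, outline_of, ctrl gives the robot as it stands.
- The arm moves only by the tool jog_arm, never from a script. Its argument "plan" is a list of rows, each an object of numbers: "tx", "ty", "tz": the shift along the tool's x, y, z in units of 30 cm (1.0 is 30 cm); "spin": the turn about the tool's z in units of 90 degrees (1.0 is 90 degrees); "jaw": the closure, from -1 (fully open) to 1 (shut). A call has 1 to 5 rows; each row is the pose to reach, as a shift and turn from the pose commanded when the call began, along the tool's axes at that moment; what a row does not reach only later rows make up. A row lasts 1/12 s, in which the tool goes at most 41.7 mm and 7.16 degrees, less where a joint would pass 70% of its speed; a pose out of reach is approached as far as the arm can. A call with a number of a shift or a turn outside -1 to 1 is refused whole. A call with a gripper value outside its range is refused whole. The fingers move at their own pace and stop on an object; "newtons" is the grip in N (left out, the last holds). Time passes only in rows, so rows that repeat a pose let the fingers close. It gives the time, the measured TCP pose, the force, the opening and the grip force at its end, in the units of the state.
- telemetry.observe(): the state, without advancing time (a new reading comes with each control period).
- optics.get_image(name): name is "side" or "top"; returns a dict with "frame" (400x640x3 uint8, red, green, blue), "fx", "fy", "cx", "cy" (pixels), "xyz" and "attitude" of the camera in the world. Camera axes: x right, y up, looking along -z (the intrinsics and any distortion apply to the point x, -y, -z); pixel columns grow to the right and rows downward; lengths in m; the calibration is good to about 2 mm. A picture is of the moment at which its call begins. There is no depth.
- ticket.finish_job(): hands the job in; it is judged then, once.
Trained networks look in a picture, given as the dict that the camera call returned (one of the last four; its "shot" number tells which), for a name from the list of things; names that differ only in an ending like _2 or _b are one class to them, and where a whole thing is asked for, a point or a joint stands for the part that bears it (a point fixed in the world has none). Each returns a list of dicts, best first, with "p" (0 to 1); they miss things now and then, are a little off and sometimes report something else, mostly with a low value. They report only what shows in the picture. A call takes as long as a camera call. They do not tell look-alikes from the thing itself.
- outline_of(picture, thing): "pixels" (400x640 bool, what is visible of it) and "box" ([left, top, right, bottom] in pixels, round what is visible of it).
The state is a dict: "t": time; "q": joint angles; "qd": joint speeds; "joint_efforts": joint torques, N m; "tcp_pos": TCP position; "ee_rot": TCP orientation; "ft_force": force on the tool from outside, world axes, zero at the start; "wrist_torque": the same for the moment, N m; "grip_width": finger opening in m; "gripper_force": force on a finger pad.
Only numpy, scipy, OpenCV 4.12 (cv2) and the standard library are available. Lean on these libraries where they do the work, as an engineer would, in place of code of your own. Each camera call takes 0.05 s, during which the arm holds its last target. There are 200 camera calls.

### The job

Check the fired clay disc on the banding wheel for warp: lower the dial indicator by its column knob until the plunger is pressed in about half of its travel (about 10 mm), then crank the disc at least once right round with the plunger riding on it all the way, gently, never driven to its stop. The rim has more than one high place: finish with the very highest one standing under the plunger, let go of everything, and leave the jar and the kiln prop beside the indicator where they are.

Things in the scene. Friction and masses are not known exactly. Their poses are not given: they have to be found in the camera images.
- column (a joint): the indicator's sliding column, in m: 0 is fully up, growing as it is pushed down, to at most 0.040. It slides stiffly (about 8 N) and stays where it is left. At 0 with the plunger out the plunger tip is 88 mm above the table, 18 mm over the flat part of the disc
- travel (a joint): how far the sprung plunger is pressed into the dial indicator, in m: 0 is fully out, 0.020 is its stop. The spring pushes about 0.5 N at first and 0.18 N more for each mm. It grows as a higher place of the disc comes under it or as the column is lowered on to the disc
- plunger: the indicator's steel plunger, an upright rod 7 mm across with a ball tip, out of the underside of the dial case; origin at the lowest point of its tip. The brittle clay must not be pressed on hard: the spring alone never exceeds 5 N, the stop does
- needle (a joint): the black hand on the white dial face (52 mm across, facing up, on top of the indicator), in rad: 0 with the plunger out, when it points straight towards the wheel's axis; it turns clockwise seen from above by 0.15 rad for each mm that the plunger is pressed in (1.5 rad at 10 mm). The face has 21 black ticks, 1 mm of plunger apart, each fifth longer
- wheel (a joint): turn of the banding wheel with the clay disc clamped on it, in rad: 0 at the start, positive counter-clockwise from above. It turns endlessly either way, with a drag of about 3.5 N at the crank, and stays where it is left
- column_knob (a point): grip point of the upright black knob (22 mm across, 54 mm tall, round) on top of the indicator's column; the point lies on its axis 16 mm below its top. The dial case (56 mm across) is beside it, its axis 55 mm from the knob's axis towards the wheel, its top 33 mm below this point; 174 mm above the table with the column at 0. Pushing the knob down lowers the indicator
- tip (a point): underside of the plunger's round steel tip (8 mm across), which stands over the disc's rim about 110 mm from the wheel's axis
- axis (a point): point on the banding wheel's upright turning axis, 70 mm above the table, level with the top of the flat part of the disc
- crank_grip (a point): grip point of the upright round dark wooden crank knob (20 mm across, 45 mm tall, spinning freely on its pin); the point lies on its axis 14 mm below its top, 126 mm above the table and 35 mm from the wheel's axis. The crank arm's top is 31 mm below the point, the disc another 20 mm or so lower
- indicator: the indicator's heavy steel foot, fixed to the table (75 by 85 by 25 mm); origin on the column's axis at table height; its -x axis points to the wheel's axis, about 165 mm away
- glaze_jar: bystander: sage green lidded jar, 56 mm across, 65 mm tall, origin at its underside, standing beside the indicator
- kiln_post: bystander: pale round kiln prop, 36 mm across, 55 mm tall, origin at its underside, standing on the indicator's other side
- stand: grey round foot (160 mm across) of the banding wheel, fixed; origin on the axis at table height. The disc on it: grey-brown clay, 260 mm across, 10 mm thick, flat but for two places where the rim is bent up; on the plunger's circle (110 mm from the axis) about 6 mm at the highest and 75 degrees long, 3 mm and 65 degrees at the lesser. Where they are differs each time
Not all that is in view belongs to the job. Of the things that look like the indicator, the larger one is meant.

How it is judged:
By the outcome, as a careful person would: the job done as asked, in the order asked, and still so for the second after the job is handed in, with the robot touching nothing.
It also fails if it takes over 72 s, if anything falls off the work surface, if the arm or the gripper's body presses on something with over 40 N, if the wrist force passes 120 N, or if a joint passes its speed limit or range.

## Working session

There is one attempt and no reset: what is moved stays moved. The work goes in short steps, Python scripts to look and compute and a tool call to move; the robot and the scene stay as the last step left them, time stands still between calls to the robot, and variables do not carry over. Pictures are saved under pics/ and viewed, at most 10 in all, crops included, and the job is handed in when it is done.

Besides the shell and the picture viewer there is one more tool, called after "Call:" as name(argument=value, ...) on one line, values as JSON. jog_arm: Moves the arm, as the interface text tells. Its arguments: {"type":"object","properties":{"plan":{"type":"array","items":{"type":"object","properties":{"tx":{"type":"number","minimum":-1,"maximum":1},"ty":{"type":"number","minimum":-1,"maximum":1},"tz":{"type":"number","minimum":-1,"maximum":1},"spin":{"type":"number","minimum":-1,"maximum":1},"jaw":{"type":"number"}}}},"newtons":{"type":"number"}},"required":["plan"]}

```bash
mkdir -p pics; ls; cat > h.py <<'E'
import numpy as np, cv2
from cell import telemetry, optics, ticket, outline_of, ctrl
from scipy.spatial.transform import Rotation as R
def rot(q): return R.from_quat([q[1],q[2],q[3],q[0]]).as_matrix()
def proj(im,P):
    c=(np.atleast_2d(P)-im['xyz'])@rot(im['attitude'])
    return np.c_[im['cx']+im['fx']*c[:,0]/-c[:,2], im['cy']-im['fy']*c[:,1]/-c[:,2]]
def onz(im,u,v,z):
    d=rot(im['attitude'])@np.array([(u-im['cx'])/im['fx'],-(v-im['cy'])/im['fy'],-1])
    o=np.array(im['xyz']); return o+d*(z-o[2])/d[2]
def save(im,n,crop=None,s=1):
    f=im['frame'][...,::-1]
    if crop: f=f[crop[1]:crop[3],crop[0]:crop[2]]
    cv2.imwrite('pics/'+n,cv2.resize(f,None,fx=s,fy=s,interpolation=cv2.INTER_CUBIC))
E
python3 - <<'E'
from h import *
a=optics.get_image('top');b=optics.get_image('side')
f=np.vstack([a['frame'],b['frame']])[...,::-1]
cv2.imwrite('pics/a.png',cv2.resize(f,None,fx=.75,fy=.75,interpolation=cv2.INTER_AREA)); save(a,'top.png')
print({k:v for k,v in a.items() if k!='frame'});print({k:v for k,v in b.items() if k!='frame'})
for im in(a,b):
  for n in ['column_knob','crank_grip','indicator','glaze_jar','kiln_post','stand','needle','plunger','wheel']:
    print(n,[(round(o['p'],2),[int(x) for x in o['box']]) for o in outline_of(im,n)])
print(telemetry.observe(),ctrl.grip_depth)
E
```

```text
pics
{'fx': 479.37163111652745, 'fy': 479.37163111652745, 'cx': 316.877029514056, 'cy': 198.22674520962417, 'xyz': array([0.53468707, 0.04357571, 1.0548366 ]), 'attitude': array([ 0.71381431,  0.04347435, -0.04725736, -0.69738501]), 'shot': 1}
{'fx': 371.94435363554834, 'fy': 371.94435363554834, 'cx': 313.40737116401135, 'cy': 197.99932925163654, 'xyz': array([ 0.29307143, -0.32789262,  0.56219337]), 'attitude': array([ 0.84005813,  0.39146926, -0.16651057, -0.33664282]), 'shot': 2}
column_knob [(0.77, [414, 204, 442, 237]), (0.74, [268, 182, 293, 236])]
crank_grip [(0.44, [281, 287, 289, 302])]
indicator [(0.97, [263, 184, 306, 234]), (0.92, [402, 195, 440, 236])]
glaze_jar [(0.96, [199, 168, 231, 198])]
kiln_post [(0.69, [340, 180, 359, 197])]
stand [(0.81, [213, 217, 341, 347])]
needle []
plunger [(0.63, [211, 219, 340, 348])]
wheel [(0.85, [211, 216, 340, 343])]
column_knob [(0.91, [373, 268, 421, 318]), (0.81, [251, 156, 300, 210])]
crank_grip [(0.69, [200, 225, 211, 249])]
indicator []
glaze_jar [(0.74, [246, 159, 268, 188])]
kiln_post [(0.87, [343, 234, 362, 267])]
stand [(0.86, [139, 198, 293, 306])]
needle []
plunger []
wheel [(0.7, [141, 201, 290, 307])]
{'t': 1.0, 'q': array([-1.15399161e+00,  3.13489624e-01, -4.70994340e-02,  1.21017602e+00,
        3.78015870e-06,  1.57079672e+00]), 'qd': array([ 1.20636618e-03,  6.58088157e-04, -3.26233102e-04, -1.64694517e-04,
       -3.69522195e-06,  6.61151763e-04]), 'joint_efforts': array([ 2.45086849e-03, -5.39473343e+01,  3.40053892e+01,  1.47215665e-03,
        1.32974460e-04,  1.32865495e-05]), 'tcp_pos': array([ 0.24290936, -0.54863987,  0.19140597]), 'ee_rot': array([1.48962121e-05, 9.78362752e-01, 2.06896897e-01, 5.08202667e-06]), 'ft_force': array([-0.15366201, -0.75727448,  0.09400412]), 'wrist_torque': array([ 0.02336509,  0.02228209, -0.08130523]), 'gripper_force': 0.0, 'grip_width': 0.08542186266305517} 0.0187
```

View pics/a.png

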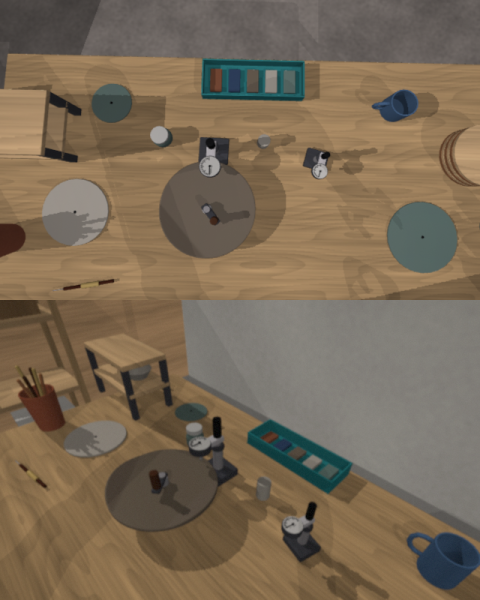

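The top picture shows two indicator look-alikes, at px (284,208) beside the wheel and at (421,215), which is smaller. The wheel with its disc is at (276,281). The candidates for the job are these two, and I choose the larger one at (284,208). The jar is at (215,183) and the prop at (350,188). Next is a close crop to check.

```bash
python3 - <<'E'
from h import *
a=optics.get_image('top');b=optics.get_image('side')
A=cv2.resize(a['frame'][170:350,200:350],None,fx=3.2,fy=3.2,interpolation=cv2.INTER_CUBIC)
B=cv2.resize(b['frame'][150:310,215:315],None,fx=3,fy=3,interpolation=cv2.INTER_CUBIC)
B=np.vstack([B,np.zeros((A.shape[0]-B.shape[0],B.shape[1],3),np.uint8)])
c=np.hstack([A,B]);print(c.shape);cv2.imwrite('pics/b.png',c[...,::-1])
for n in['glaze_jar','kiln_post']:
  o=outline_of(a,n)[0]['box'];print(n,onz(a,(o[0]+o[2])/2,(o[1]+o[3])/2,.05))
for im in(a,b):
  o=outline_of(im,'wheel')[0]['pixels'].astype(np.uint8)
  k=cv2.findContours(o,0,1)[0];k=max(k,key=len);h=cv2.convexHull(k)[:,0]
  P=np.array([onz(im,u,v,.07) for u,v in h]);M=np.c_[2*P[:,:2],np.ones(len(P))]
  s=np.linalg.lstsq(M,(P[:,:2]**2).sum(1),rcond=None)[0];print('axis',s[:2],np.sqrt(s[2]+s[:2]@s[:2]))
  for z,n in((.17,'column_knob'),(.112,'crank_grip')):
    for q in outline_of(im,n):
      m=np.argwhere(q['pixels']).mean(0);print(n,m[::-1],onz(im,m[1],m[0],z))
E
```

```text
(576, 780, 3)
glaze_jar [0.68618574 0.25692641 0.05      ]
kiln_post [ 0.6855405  -0.03007485  0.05      ]
axis [0.4957322  0.12012747] 0.1302494615325707
column_knob [427.05175292 221.65108514] [ 0.61008114 -0.1648946   0.17      ]
column_knob [279.48856549 214.34719335] [0.61723961 0.10868586 0.17      ]
axis [0.49445883 0.11841277] 0.1317186801324158
column_knob [275.85913043 187.15391304] [0.6003166  0.07207609 0.17      ]
crank_grip [206.39009288 238.85448916] [0.4719473  0.10206075 0.112     ]
```

View pics/b.png

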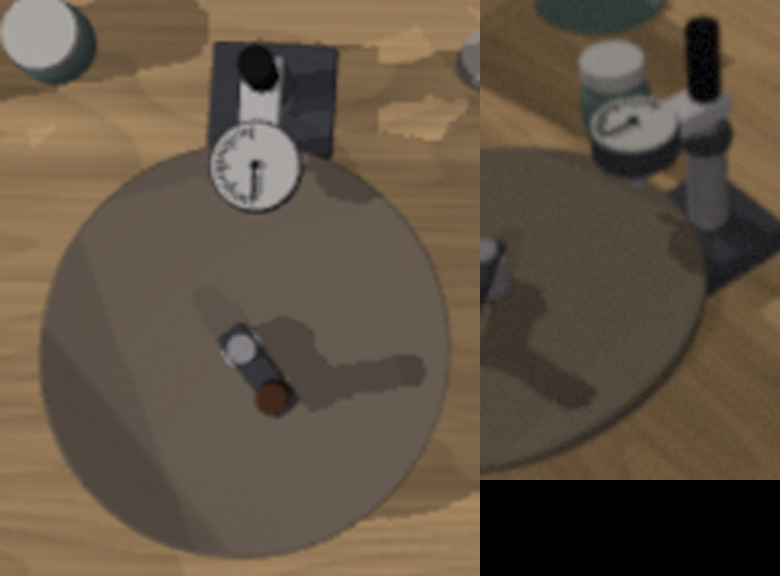

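The chosen indicator is confirmed: black knob top at about px (281,191), dial at (280,222), and its plunger over the wheel's rim. The needle points to the wheel. The brown crank knob top is at (285,294).

```bash
python3 - <<'E'
from h import *
a=optics.get_image('top');b=optics.get_image('side')
print('knob',onz(a,280.6,191.2,.19),'dial',onz(a,280,221.6,.141),'crank',onz(a,285,294,.140))
ax=np.array([.495,.119])
print('side knob top', onz(b,215+(703-480)/3,150+28/3,.19))
# crank by side
o=outline_of(b,'crank_grip')
if o: 
  x=o[0]['box'];print(x,onz(b,(x[0]+x[2])/2,x[1]+2,.140))
# colour-based
for im,n in((a,'a'),(b,'b')):
  h=cv2.cvtColor(im['frame'],cv2.COLOR_RGB2LAB)
  reg=(slice(250,330),slice(240,320)) if n=='a' else (slice(215,265),slice(180,240))
  m=(h[reg][...,1].astype(int)>140); p=np.argwhere(m)
  if len(p): print(n,len(p),p.min(0)+[reg[0].start,reg[1].start],p.max(0)+[reg[0].start,reg[1].start],p.mean(0)+[reg[0].start,reg[1].start])
E
```

```text
knob [0.65773114 0.10658032 0.19      ] dial [0.60607385 0.10938798 0.141     ] crank [0.47041263 0.09564659 0.14      ]
side knob top [0.65397108 0.09763342 0.19      ]
[199.2, 226.9, 215.1, 250.1] [0.47355677 0.09371031 0.14      ]
```

Call:
jog_arm(plan=[{"tx":0.12,"ty":-0.08,"tz":-0.07},{"tx":0.24,"ty":-0.16,"tz":-0.14},{"tx":0.36,"ty":-0.24,"tz":-0.2},{"tx":0.45,"ty":-0.3,"tz":-0.24},{"tx":0.54,"ty":-0.36,"tz":-0.24}], newtons=40)

```text
validation failed for argument at $.pl...
```

Call:
jog_arm(plan=[{"tx":0.11,"ty":-0.07},{"tx":0.22,"ty":-0.14},{"tx":0.33,"ty":-0.22},{"tx":0.44,"ty":-0.29},{"tx":0.54,"ty":-0.36}])

```text
validation failed for argument at $.pl...
```

Call:
jog_arm(plan=[{"tx":0.11,"ty":-0.07},{"tx":0.22,"ty":-0.14},{"tx":0.33,"ty":-0.22},{"tx":0.44,"ty":-0.29},{"tx":0.54,"ty":-0.36}])

```text
validation failed for argument at $.pl...
```

```bash
cat >> h.py <<'E'
def to(x,y,z,yaw=None):
    "move numbers from the present pose to TCP x,y,z"
    s=telemetry.observe();M=rot(s['ee_rot']);d=M.T@(np.array([x,y,z])-s['tcp_pos'])/.3
    print('t %.2f'%s['t'],'tcp',s['tcp_pos'].round(4),'yaw %.1f'%np.degrees(np.arctan2(M[1,0],M[0,0])),'q',s['q'].round(2),'f',s['ft_force'].round(1),'grip',round(s['grip_width'],4),round(s['gripper_force'],1)); print('tx ty tz',d.round(4))
E
python3 -c "
from h import *
to(.657,.105,.26)"
```

```text
t 1.65 tcp [ 0.2429 -0.5487  0.1914] yaw 23.9 q [-1.15  0.31 -0.05  1.21 -0.    1.57] f [ 0.  -0.3 -0.4] grip 0.0855 0.0
tx ty tz [ 2.1443 -1.4335 -0.2288]
```

Call:
jog_arm(plan=[{"tx":0.12,"ty":-0.08,"tz":-0.07,"spin":0,"jaw":-1},{"tx":0.24,"ty":-0.16,"tz":-0.14,"spin":0,"jaw":-1},{"tx":0.36,"ty":-0.24,"tz":-0.2,"spin":0,"jaw":-1},{"tx":0.45,"ty":-0.3,"tz":-0.24,"spin":0,"jaw":-1},{"tx":0.54,"ty":-0.36,"tz":-0.24,"spin":0,"jaw":-1}], newtons=40)

```text
t: 2.07
tcp_pos: [0.348, -0.385, 0.266]
ee_rot: [0.002, 0.978, 0.206, 0.001]
ft_force: [1.1, -0.3, 0.8]
grip_width: 0.0857
gripper_force: 0.0
```

Call:
jog_arm(plan=[{"tx":0.11,"ty":-0.07,"tz":0,"spin":0,"jaw":-1},{"tx":0.22,"ty":-0.14,"tz":0,"spin":0,"jaw":-1},{"tx":0.33,"ty":-0.22,"tz":0,"spin":0,"jaw":-1},{"tx":0.44,"ty":-0.29,"tz":0,"spin":0,"jaw":-1},{"tx":0.54,"ty":-0.36,"tz":0,"spin":0,"jaw":-1}])

```text
t: 2.48
tcp_pos: [0.4521, -0.219, 0.2636]
ee_rot: [0.0, 0.978, 0.207, 0.0]
ft_force: [0.1, -0.4, 0.1]
grip_width: 0.0858
gripper_force: 0.0
```

Call:
jog_arm(plan=[{"tx":0.11,"ty":-0.07,"tz":0,"spin":0,"jaw":-1},{"tx":0.22,"ty":-0.14,"tz":0,"spin":0,"jaw":-1},{"tx":0.33,"ty":-0.22,"tz":0,"spin":0,"jaw":-1},{"tx":0.44,"ty":-0.29,"tz":0,"spin":0,"jaw":-1},{"tx":0.54,"ty":-0.36,"tz":0,"spin":0,"jaw":-1}])

```text
t: 2.9
tcp_pos: [0.5565, -0.0545, 0.2634]
ee_rot: [0.0, 0.978, 0.207, 0.0]
ft_force: [0.8, -0.7, 0.4]
grip_width: 0.0851
gripper_force: 0.0
```

Call:
jog_arm(plan=[{"tx":0,"ty":0,"tz":0,"spin":-0.08,"jaw":-1},{"tx":0,"ty":0,"tz":0,"spin":-0.16,"jaw":-1}])

```text
t: 3.07
tcp_pos: [0.5564, -0.0543, 0.2629]
ee_rot: [-0.0, 0.943, 0.332, -0.0]
ft_force: [-0.2, -0.9, -0.5]
grip_width: 0.0856
gripper_force: 0.0
```

```bash
python3 -c "
from h import *
to(.657,.105,.26)"
```

```text
t 3.07 tcp [ 0.5564 -0.0543  0.2629] yaw 38.8 q [-0.1   0.22 -0.01  1.34  0.    2.37] f [-0.2 -0.9 -0.5] grip 0.0856 0.0
tx ty tz [ 0.5939 -0.2042  0.0096]
```

Call:
jog_arm(plan=[{"tx":0.12,"ty":-0.04,"tz":0,"spin":-0.078,"jaw":-1},{"tx":0.24,"ty":-0.08,"tz":0,"spin":-0.156,"jaw":-1},{"tx":0.36,"ty":-0.12,"tz":0,"spin":-0.234,"jaw":-1},{"tx":0.48,"ty":-0.16,"tz":0,"spin":-0.312,"jaw":-1},{"tx":0.594,"ty":-0.204,"tz":0,"spin":-0.39,"jaw":-1}])

```text
t: 3.48
tcp_pos: [0.6587, 0.1033, 0.2633]
ee_rot: [0.0, 0.8, 0.599, 0.0]
ft_force: [0.2, -0.6, -0.1]
grip_width: 0.0855
gripper_force: 0.0
```

Call:
jog_arm(plan=[{"tx":0,"ty":0,"tz":0,"spin":-0.078,"jaw":-1},{"tx":0,"ty":0,"tz":0,"spin":-0.156,"jaw":-1},{"tx":0,"ty":0,"tz":0,"spin":-0.234,"jaw":-1},{"tx":0,"ty":0,"tz":0,"spin":-0.312,"jaw":-1},{"tx":0,"ty":0,"tz":0,"spin":-0.39,"jaw":-1}])

```text
t: 3.9
tcp_pos: [0.6577, 0.1019, 0.2631]
ee_rot: [-0.0, 0.582, 0.813, -0.0]
ft_force: [0.2, -1.0, -0.1]
grip_width: 0.0853
gripper_force: 0.0
```

Call:
jog_arm(plan=[{"tx":0,"ty":0,"tz":0,"spin":-0.078,"jaw":-1},{"tx":0,"ty":0,"tz":0,"spin":-0.156,"jaw":-1},{"tx":0,"ty":0,"tz":0,"spin":-0.234,"jaw":-1},{"tx":0,"ty":0,"tz":0,"spin":-0.312,"jaw":-1},{"tx":0,"ty":0,"tz":0,"spin":-0.39,"jaw":-1}])

```text
t: 4.32
tcp_pos: [0.6577, 0.1017, 0.2632]
ee_rot: [-0.0, 0.31, 0.951, -0.0]
ft_force: [0.9, -0.0, 0.7]
grip_width: 0.0853
gripper_force: 0.0
```

Call:
jog_arm(plan=[{"tx":0,"ty":0,"tz":0,"spin":-0.078,"jaw":-1},{"tx":0,"ty":0,"tz":0,"spin":-0.156,"jaw":-1},{"tx":0,"ty":0,"tz":0,"spin":-0.234,"jaw":-1},{"tx":0,"ty":0,"tz":0,"spin":-0.312,"jaw":-1},{"tx":0,"ty":0,"tz":0,"spin":-0.399,"jaw":-1}])

```text
t: 4.73
tcp_pos: [0.6577, 0.1017, 0.2632]
ee_rot: [-0.0, 0.008, 1.0, -0.0]
ft_force: [0.0, -0.7, -0.5]
grip_width: 0.0854
gripper_force: 0.0
```

```bash
python3 - <<'E'
from h import *
to(.657,.105,.155)
a=optics.get_image('top');b=optics.get_image('side')
A=cv2.resize(a['frame'][150:350,200:360],None,fx=2.5,fy=2.5,interpolation=cv2.INTER_CUBIC)
B=cv2.resize(b['frame'][100:260,200:340],None,fx=2.8,fy=2.8,interpolation=cv2.INTER_CUBIC)
B=np.vstack([B,np.zeros((A.shape[0]-B.shape[0],B.shape[1],3),np.uint8)])
cv2.imwrite('pics/c.png',np.hstack([A,B])[...,::-1])
E
```

```text
t 4.73 tcp [0.6577 0.1017 0.2632] yaw 179.1 q [ 0.15  0.43  0.28  1.42 -0.    0.17] f [ 0.  -0.7 -0.5] grip 0.0854 0.0
tx ty tz [0.0023 0.0111 0.3608]
```

View pics/c.png

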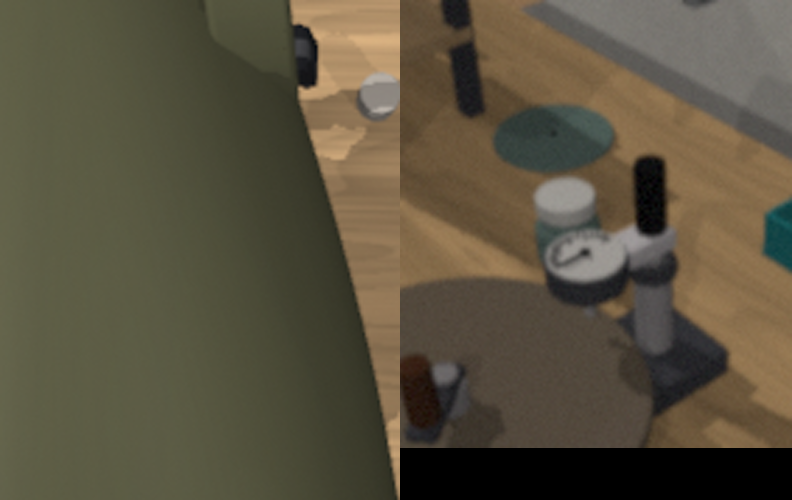

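The side view shows the knob under the gripper, with its top at about crop (650,160), and the dial is clear of it. The arm covers the top view. I will descend and grip.

Call:
jog_arm(plan=[{"tx":0.002,"ty":0.01,"tz":0.1,"spin":0,"jaw":-1},{"tx":0.002,"ty":0.01,"tz":0.2,"spin":0,"jaw":-1},{"tx":0.002,"ty":0.01,"tz":0.28,"spin":0,"jaw":-1},{"tx":0.002,"ty":0.01,"tz":0.34,"spin":0,"jaw":-1},{"tx":0.002,"ty":0.01,"tz":0.36,"spin":0,"jaw":-1}])

```text
t: 5.25
tcp_pos: [0.655, 0.1044, 0.1517]
ee_rot: [-0.003, 0.013, 1.0, -0.0]
ft_force: [-0.1, -0.6, -0.2]
grip_width: 0.0856
gripper_force: 0.0
```

Call:
jog_arm(plan=[{"tx":0,"ty":0,"tz":0,"spin":0,"jaw":0.2},{"tx":0,"ty":0,"tz":0,"spin":0,"jaw":0.5},{"tx":0,"ty":0,"tz":0,"spin":0,"jaw":1},{"tx":0,"ty":0,"tz":0,"spin":0,"jaw":1},{"tx":0,"ty":0,"tz":0,"spin":0,"jaw":1}], newtons=40)

```text
t: 5.67
tcp_pos: [0.6581, 0.1049, 0.1568]
ee_rot: [0.001, 0.011, 1.0, 0.0]
ft_force: [0.7, -0.2, 0.2]
grip_width: 0.0255
gripper_force: 0.0
```

Call:
jog_arm(plan=[{"tx":0,"ty":0,"tz":0,"spin":0,"jaw":1},{"tx":0,"ty":0,"tz":0,"spin":0,"jaw":1},{"tx":0,"ty":0,"tz":0,"spin":0,"jaw":1},{"tx":0,"ty":0,"tz":0,"spin":0,"jaw":1}])

```text
t: 6.0
tcp_pos: [0.6572, 0.1047, 0.1554]
ee_rot: [0.0, 0.011, 1.0, 0.0]
ft_force: [-0.2, 0.4, -0.5]
grip_width: 0.0
gripper_force: 0.0
```

```bash
python3 - <<'E'
from h import *
to(.657,.105,.155)
b=optics.get_image('side')
print(len([1]),[ (round(o['p'],2),o['box']) for o in outline_of(b,'needle')])
save(b,'d.png',(215,120,315,270),4)
E
```

```text
t 6.00 tcp [0.6572 0.1047 0.1554] yaw 178.7 q [ 0.16  0.45  0.07  1.19 -0.    0.18] f [-0.2  0.4 -0.5] grip 0.0 0.0
tx ty tz [0.0006 0.0009 0.0012]
1 [(0.33, [246.0, 160.0, 272.2, 192.2])]
```

View pics/d.png

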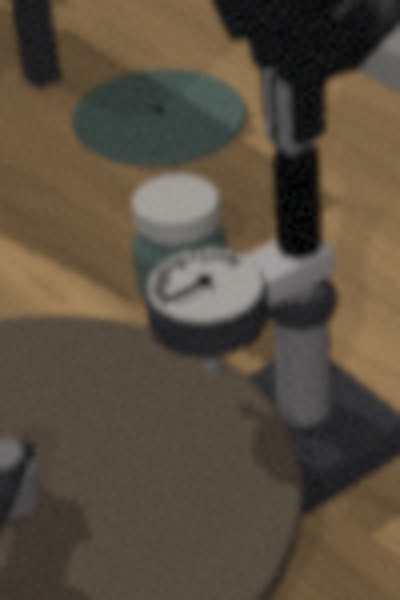

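```bash
python3 - <<'E'
from h import *
a=optics.get_image('top');b=optics.get_image('side')
s=telemetry.observe()['tcp_pos']
print('tcp in side',proj(b,s),'crop',(proj(b,s)-[215,120])*4)
def ray(im,u,v):
    d=onz(im,u,v,0)-im['xyz'];return np.array(im['xyz']),d/np.linalg.norm(d)
def tri(pa,pb):
    o1,d1=ray(a,*pa);o2,d2=ray(b,*pb)
    t=np.linalg.lstsq(np.c_[d1,-d2],o2-o1,rcond=None)[0]
    return o1+d1*t[0],o2+d2*t[1]
print('knobtop',tri((280.6,191.2),(289.3,159)))
print('dial',tri((280,221.6),(215+206/4,120+285/4)))
print('crank',tri((285,294),(206,229)))
print('axis hub..')
for z in(.13,.14,.15,.17,.19):print(z,onz(a,280.6,191.2,z))
E
```

```text
tcp in side [[288.54887524 172.73912933]] crop [[294.19550097 210.95651731]]
knobtop (array([0.6586293 , 0.10704022, 0.18368713]), array([0.66060105, 0.10551614, 0.18385663]))
dial (array([0.60649962, 0.1097805 , 0.13554962]), array([0.60697718, 0.10945097, 0.1355632 ]))
crank (array([0.47042466, 0.09563684, 0.14017122]), array([0.4720938 , 0.09476303, 0.14000421]))
axis hub..
0.13 [0.6662676 0.1109514 0.13     ]
0.14 [0.66484486 0.11022289 0.14      ]
0.15 [0.66342212 0.10949437 0.15      ]
0.17 [0.66057663 0.10803734 0.17      ]
0.19 [0.65773114 0.10658032 0.19      ]
```

```bash
python3 - <<'E'
from h import *
b=optics.get_image('side')
s=telemetry.observe();print(s['grip_width'],s['gripper_force'])
for p in([.657,.105,.155],[.657,.105,.19],[.657,.105,.228],[.657,.105,.136],[.659,.107,.174]):print(p,(proj(b,p)[0]-[250,110])*8)
f=b['frame'][110:185,250:330]
f=np.clip(255*(f/255.)**.5,0,255).astype(np.uint8)
cv2.imwrite('pics/e.png',cv2.resize(f,None,fx=8,fy=8,interpolation=cv2.INTER_CUBIC)[...,::-1])
E
```

```text
-6.673196046737663e-05 0.0
[0.657, 0.105, 0.155] [307.34541524 502.31239044]
[0.657, 0.105, 0.19] [303.20674244 376.19268462]
[0.657, 0.105, 0.228] [298.38992007 229.40741065]
[0.657, 0.105, 0.136] [309.48245493 567.43539753]
[0.659, 0.107, 0.174] [305.96694999 427.87905678]
```

View pics/e.png

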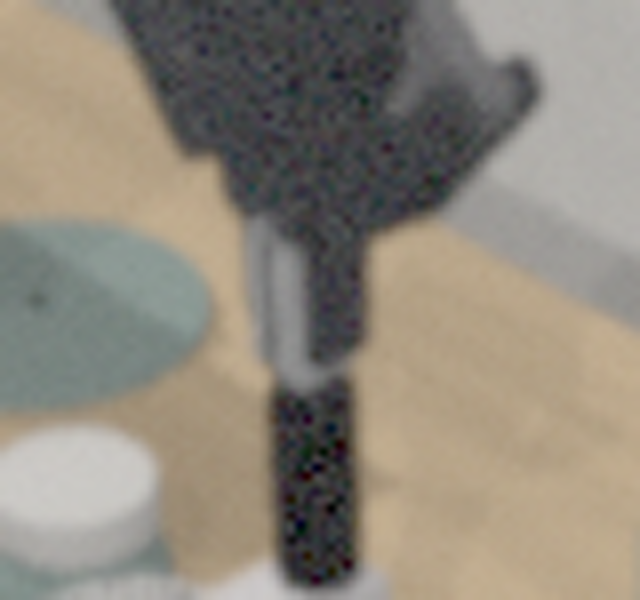

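The picture shows the shut fingertips ending at crop (300,385), just on top of the knob (270-355, 380-580). They seem higher than the telemetry suggests. I will feel gently downward.

Call:
jog_arm(plan=[{"tx":0,"ty":0,"tz":0.005,"spin":0,"jaw":1},{"tx":0,"ty":0,"tz":0.01,"spin":0,"jaw":1},{"tx":0,"ty":0,"tz":0.015,"spin":0,"jaw":1},{"tx":0,"ty":0,"tz":0.015,"spin":0,"jaw":1}])

```text
t: 6.58
tcp_pos: [0.6569, 0.1046, 0.1502]
ee_rot: [-0.0, 0.011, 1.0, -0.0]
ft_force: [0.1, -0.5, 0.1]
grip_width: -0.0
gripper_force: 0.0
```

```bash
python3 - <<'E'
from h import *
to(.657,.105,.155)
a=optics.get_image('top');b=optics.get_image('side')
A=cv2.resize(a['frame'],None,fx=.9,fy=.9,interpolation=cv2.INTER_AREA)
f=b['frame'][50:210,200:340]
f=np.clip(255*(f/255.)**.6,0,255).astype(np.uint8)
B=cv2.resize(f,None,fx=1.57,fy=1.57*1,interpolation=cv2.INTER_CUBIC)
print(A.shape,B.shape)
B=np.vstack([B,np.zeros((A.shape[0]-B.shape[0],B.shape[1],3),np.uint8)])
cv2.imwrite('pics/f.png',np.hstack([A,B])[:,:800,::-1])
E
```

```text
t 6.58 tcp [0.6569 0.1046 0.1502] yaw 178.7 q [ 0.16  0.46  0.06  1.18 -0.    0.18] f [ 0.1 -0.5  0.1] grip -0.0 0.0
tx ty tz [-0.0004  0.0012 -0.0159]
(360, 576, 3) (251, 220, 3)
```

View pics/f.png

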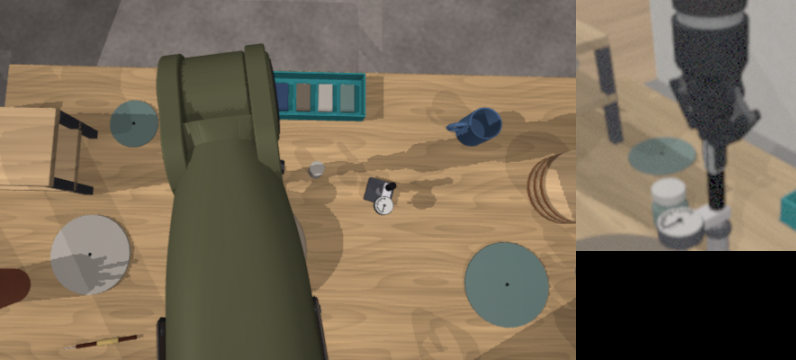

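Call:
jog_arm(plan=[{"tx":0,"ty":0,"tz":0.005,"spin":0,"jaw":1},{"tx":0,"ty":0,"tz":0.01,"spin":0,"jaw":1},{"tx":0,"ty":0,"tz":0.015,"spin":0,"jaw":1},{"tx":0,"ty":0,"tz":0.015,"spin":0,"jaw":1}])

```text
t: 7.02
tcp_pos: [0.6569, 0.1047, 0.1458]
ee_rot: [-0.0, 0.011, 1.0, -0.0]
ft_force: [-0.3, 0.5, 0.2]
grip_width: 0.0001
gripper_force: 0.0
```

```bash
python3 - <<'E'
from h import *
to(.657,.105,.155)
b=optics.get_image('side')
f=b['frame'][110:185,250:330]
f=np.clip(255*(f/255.)**.4,0,255).astype(np.uint8)
cv2.imwrite('pics/g.png',cv2.resize(f,None,fx=8,fy=8,interpolation=cv2.INTER_CUBIC)[...,::-1])
E
```

```text
t 7.02 tcp [0.6569 0.1047 0.1458] yaw 178.7 q [0.16 0.46 0.06 1.17 0.   0.18] f [-0.3  0.5  0.2] grip 0.0001 0.0
tx ty tz [-0.0002  0.001  -0.0305]
```

View pics/g.png

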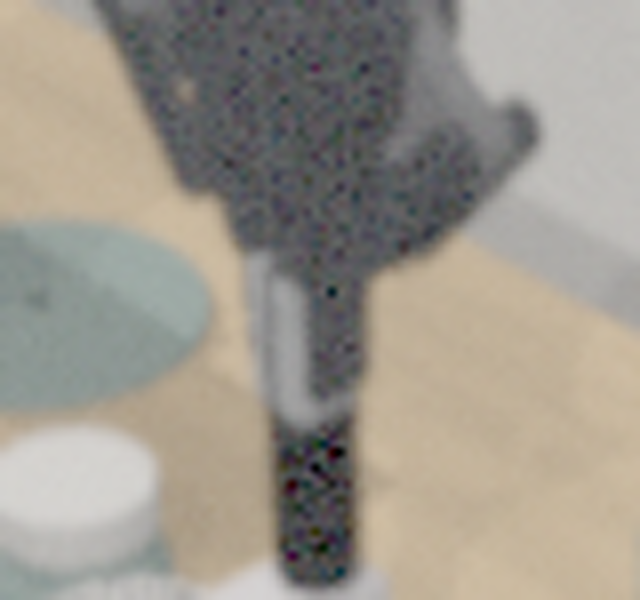

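The fingertip end (300,425) now covers the knob top in the picture, so it is in front of or above the knob, not behind it. I will keep feeling downward.

Call:
jog_arm(plan=[{"tx":0,"ty":0,"tz":0.004,"spin":0,"jaw":1},{"tx":0,"ty":0,"tz":0.008,"spin":0,"jaw":1},{"tx":0,"ty":0,"tz":0.012,"spin":0,"jaw":1},{"tx":0,"ty":0,"tz":0.012,"spin":0,"jaw":1}])

```text
t: 7.4
tcp_pos: [0.6573, 0.1047, 0.143]
ee_rot: [0.0, 0.011, 1.0, 0.0]
ft_force: [-2.3, -0.1, 4.0]
grip_width: 0.0
gripper_force: 2.0
```

```bash
python3 - <<'E'
from h import *
to(.657,.105,.155)
b=optics.get_image('side')
f=cv2.cvtColor(b['frame'],cv2.COLOR_RGB2GRAY)
# brightness down the knob column
u=250+300//8
print([int(x) for x in f[150:190,u-2:u+3].mean(1)])
for p in([.657,.105,.19],[.657,.105,.142],[.635,.08,.19]):print(p,proj(b,p)[0])
s=telemetry.observe();print(s['joint_efforts'].round(2),s['wrist_torque'].round(2))
E
```

```text
t 7.40 tcp [0.6573 0.1047 0.143 ] yaw 178.7 q [ 0.16  0.46  0.05  1.16 -0.    0.18] f [-2.3 -0.1  4. ] grip 0.0 2.0
tx ty tz [ 0.0009  0.0009 -0.04  ]
[56, 56, 58, 56, 57, 57, 60, 62, 61, 60, 64, 65, 69, 54, 34, 15, 8, 10, 9, 9, 11, 10, 9, 8, 10, 12, 8, 13, 8, 6, 9, 13, 18, 28, 60, 104, 136, 146, 140, 126]
[0.657, 0.105, 0.19] [287.90084281 157.02408558]
[0.657, 0.105, 0.142] [288.60194674 178.38915272]
[0.635, 0.08, 0.19] [287.81471439 167.63676767]
[-1.000e-02 -5.946e+01  3.262e+01 -7.400e-01 -1.000e-02  0.000e+00] [-0.08  0.33 -0.  ]
```

Call:
jog_arm(plan=[{"tx":0,"ty":0,"tz":-0.07,"spin":0,"jaw":1},{"tx":0,"ty":0,"tz":-0.15,"spin":0,"jaw":-1},{"tx":0,"ty":0,"tz":-0.15,"spin":0,"jaw":-1},{"tx":0,"ty":0,"tz":-0.15,"spin":0,"jaw":-1},{"tx":0,"ty":0,"tz":-0.15,"spin":0,"jaw":-1}])

```text
t: 7.87
tcp_pos: [0.657, 0.1047, 0.187]
ee_rot: [-0.0, 0.011, 1.0, -0.0]
ft_force: [0.4, 0.3, -0.1]
grip_width: 0.0482
gripper_force: 0.0
```

Call:
jog_arm(plan=[{"tx":0,"ty":0,"tz":0,"spin":0,"jaw":-1},{"tx":0,"ty":0,"tz":0,"spin":0,"jaw":-1},{"tx":0,"ty":0,"tz":0.07,"spin":0,"jaw":-1},{"tx":0,"ty":0,"tz":0.14,"spin":0,"jaw":-1},{"tx":0,"ty":0,"tz":0.17,"spin":0,"jaw":-1}])

```text
t: 8.28
tcp_pos: [0.6553, 0.1044, 0.1332]
ee_rot: [-0.002, 0.011, 1.0, -0.0]
ft_force: [-1.5, -0.5, -1.3]
grip_width: 0.0854
gripper_force: 0.0
```

Call:
jog_arm(plan=[{"tx":0,"ty":0,"tz":0.03,"spin":0,"jaw":-1},{"tx":0,"ty":0,"tz":0.06,"spin":0,"jaw":-1},{"tx":0,"ty":0,"tz":0.08,"spin":0,"jaw":-1},{"tx":0,"ty":0,"tz":0.08,"spin":0,"jaw":-1}])

```text
t: 8.62
tcp_pos: [0.6565, 0.1046, 0.1114]
ee_rot: [-0.001, 0.011, 1.0, -0.0]
ft_force: [-1.5, 0.3, -0.0]
grip_width: 0.0857
gripper_force: 0.0
```

Call:
jog_arm(plan=[{"tx":0,"ty":0,"tz":0,"spin":0,"jaw":1},{"tx":0,"ty":0,"tz":0,"spin":0,"jaw":1},{"tx":0,"ty":0,"tz":0,"spin":0,"jaw":1},{"tx":0,"ty":0,"tz":0,"spin":0,"jaw":1},{"tx":0,"ty":0,"tz":0,"spin":0,"jaw":1}], newtons=40)

```text
t: 9.03
tcp_pos: [0.6577, 0.1076, 0.1136]
ee_rot: [0.001, 0.01, 1.0, 0.003]
ft_force: [-0.6, 23.0, 4.2]
grip_width: 0.0255
gripper_force: 11.1
```

Call:
jog_arm(plan=[{"tx":0,"ty":0,"tz":0,"spin":0,"jaw":1},{"tx":0,"ty":0,"tz":0,"spin":0,"jaw":1},{"tx":0,"ty":0,"tz":0,"spin":0,"jaw":1}])

```text
t: 9.28
tcp_pos: [0.6578, 0.1099, 0.1138]
ee_rot: [0.001, 0.01, 1.0, 0.004]
ft_force: [0.6, 13.2, 1.8]
grip_width: 0.0209
gripper_force: 40.0
```

```bash
python3 - <<'E'
from h import *
to(.657,.105,.155)
b=optics.get_image('side')
f=b['frame'][110:200,230:330]
f=np.clip(255*(f/255.)**.5,0,255).astype(np.uint8)
cv2.imwrite('pics/i.png',cv2.resize(f,None,fx=6.5,fy=6.5,interpolation=cv2.INTER_CUBIC)[...,::-1])
E
```

```text
t 9.28 tcp [0.6578 0.1099 0.1138] yaw 178.9 q [0.16 0.47 0.01 1.1  0.01 0.18] f [ 0.6 13.2  1.8] grip 0.0209 40.0
tx ty tz [ 0.0021 -0.0151 -0.1373]
```

View pics/i.png

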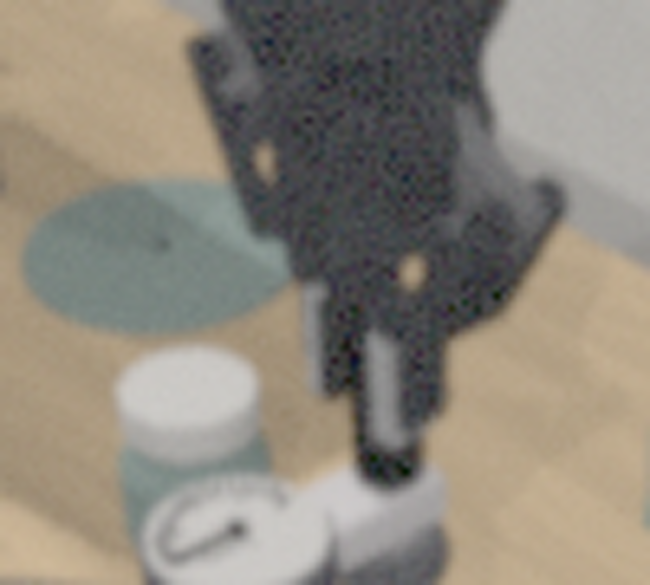

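The knob is gripped (width 0.0209, 40 N), with the fingers round it at crop (390,400) and the needle still at zero. The true fingertips are about 4 cm higher than reported, so I will work with relative moves. Next I relieve the side load and lower.

Call:
jog_arm(plan=[{"tx":0,"ty":0.01,"tz":0,"spin":0,"jaw":1},{"tx":0,"ty":0.02,"tz":0,"spin":0,"jaw":1},{"tx":0,"ty":0.02,"tz":0,"spin":0,"jaw":1}], newtons=50)

```text
t: 9.58
tcp_pos: [0.6577, 0.1096, 0.1136]
ee_rot: [0.001, 0.011, 1.0, -0.001]
ft_force: [-1.5, -3.3, 4.1]
grip_width: 0.0205
gripper_force: 49.2
```

Call:
jog_arm(plan=[{"tx":0,"ty":0,"tz":0.01,"spin":0,"jaw":1},{"tx":0,"ty":0,"tz":0.02,"spin":0,"jaw":1},{"tx":0,"ty":0,"tz":0.03,"spin":0,"jaw":1},{"tx":0,"ty":0,"tz":0.033,"spin":0,"jaw":1},{"tx":0,"ty":0,"tz":0.033,"spin":0,"jaw":1}])

```text
t: 10.0
tcp_pos: [0.6577, 0.1096, 0.1032]
ee_rot: [0.0, 0.011, 1.0, -0.001]
ft_force: [0.4, -4.2, 3.0]
grip_width: 0.0207
gripper_force: 49.1
```

```bash
cat >> h.py <<'E'
def dialrect(im,c,zf,s=6):
    "square top-down patch of the dial face, 60 mm, up = +x, right = -y"
    q=[[.03,.03],[.03,-.03],[-.03,-.03],[-.03,.03]]
    P=np.array([[c[0]+a,c[1]+b,zf] for a,b in q])
    H=cv2.getPerspectiveTransform(proj(im,P).astype(np.float32),np.float32([[0,0],[360,0],[360,360],[0,360]]))
    return cv2.warpPerspective(im['frame'],H,(360,360),flags=cv2.INTER_CUBIC)
E
python3 - <<'E'
from h import *
to(.657,.105,.155)
b=optics.get_image('side')
z=.141-.0099
f=dialrect(b,(.606,.1095),z); cv2.imwrite('pics/j.png',np.hstack([f,cv2.resize(b['frame'][140:210,230:300],(360,360),interpolation=cv2.INTER_CUBIC)])[...,::-1])
E
```

```text
t 10.00 tcp [0.6577 0.1096 0.1032] yaw 178.7 q [ 0.17  0.48 -0.01  1.08 -0.    0.19] f [ 0.4 -4.2  3. ] grip 0.0207 49.1
tx ty tz [ 0.0018 -0.0158 -0.1728]
```

View pics/j.png

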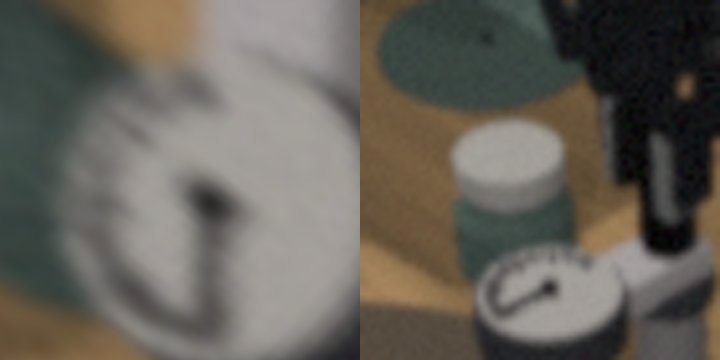

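The dial is clear: the hub is near patch (205,200) and the needle points straight to the wheel (0). I will write a numeric needle reader.

```bash
cat >> h.py <<'E'
def needle(im,zf,c=(.6035,.1055)):
    g=cv2.GaussianBlur(cv2.cvtColor(dialrect(im,c,zf),cv2.COLOR_RGB2GRAY),(0,0),4).astype(np.float32)
    m=np.full_like(g,255);m[140:220,140:220]=cv2.GaussianBlur(g,(0,0),5)[140:220,140:220]
    v,u=np.unravel_index(m.argmin(),m.shape)
    th=np.radians(np.arange(-40,220,2)); r=np.arange(42,100,3)
    # clockwise from 'down' (to the wheel): left, then up
    U=u-np.outer(np.sin(th),r);V=v+np.outer(np.cos(th),r)
    I=cv2.remap(g,U.astype(np.float32),V.astype(np.float32),cv2.INTER_LINEAR).mean(1)
    i=I.argmin();w=np.clip(np.median(I)*.85-I,0,None);k=slice(max(i-9,0),i+10)
    t=(w[k]*th[k]).sum()/max(w[k].sum(),1e-6)
    return (u,v),t/.15,I.min()/np.median(I)
E
python3 - <<'E'
from h import *
z=telemetry.observe()['tcp_pos'][2]
for k in range(3):
  b=optics.get_image('side');print(needle(b,.141-.1137+z))
E
```

```text
((np.int64(183), np.int64(187)), np.float64(0.07583531483752018), np.float32(0.65168834))
((np.int64(183), np.int64(187)), np.float64(0.09426700663330115), np.float32(0.65674305))
((np.int64(184), np.int64(188)), np.float64(0.21929724399834663), np.float32(0.646605))
```

Call:
jog_arm(plan=[{"tx":0,"ty":0,"tz":0.01,"spin":0,"jaw":1},{"tx":0,"ty":0,"tz":0.02,"spin":0,"jaw":1},{"tx":0,"ty":0,"tz":0.03,"spin":0,"jaw":1},{"tx":0,"ty":0,"tz":0.033,"spin":0,"jaw":1},{"tx":0,"ty":0,"tz":0.033,"spin":0,"jaw":1}])

```text
t: 10.62
tcp_pos: [0.6577, 0.1096, 0.0934]
ee_rot: [0.0, 0.011, 1.0, -0.001]
ft_force: [-0.3, -5.8, 4.2]
grip_width: 0.0205
gripper_force: 49.2
```

```bash
python3 - <<'E'
from h import *
z=telemetry.observe()['tcp_pos'][2]; print(z)
for k in range(3):
  b=optics.get_image('side');print(needle(b,.141-.1137+z))
E
```

```text
0.09336456886175748
((np.int64(180), np.int64(184)), np.float64(9.95338380292269), np.float32(0.6218682))
((np.int64(180), np.int64(183)), np.float64(9.870203610820168), np.float32(0.6309833))
((np.int64(179), np.int64(183)), np.float64(9.84931244083088), np.float32(0.63279545))
```

```bash
python3 - <<'E'
from h import *
z=telemetry.observe()['tcp_pos'][2]
b=optics.get_image('side');g=cv2.GaussianBlur(cv2.cvtColor(dialrect(b,(.6035,.1055),.141-.1137+z),cv2.COLOR_RGB2GRAY),(0,0),4).astype(np.float32)
for a in range(-40,220,10):
  t=np.radians(a);print(a,[int(g[int(183+r*np.cos(t)),int(180-r*np.sin(t))]) for r in range(0,130,12)])
E
```

```text
-40 [55, 71, 105, 137, 154, 159, 160, 160, 161, 160, 160]
-30 [55, 74, 111, 144, 158, 161, 160, 159, 160, 160, 160]
-20 [55, 78, 118, 148, 160, 160, 160, 159, 159, 160, 158]
-10 [55, 78, 124, 152, 160, 159, 161, 159, 155, 147, 141]
0 [55, 82, 129, 154, 161, 160, 160, 155, 141, 122, 113]
10 [55, 80, 129, 155, 161, 159, 159, 155, 146, 128, 105]
20 [55, 80, 126, 154, 159, 158, 159, 157, 151, 129, 93]
30 [55, 77, 120, 151, 158, 159, 160, 154, 139, 113, 84]
40 [55, 75, 114, 145, 156, 159, 160, 151, 126, 97, 84]
50 [55, 71, 105, 137, 150, 156, 159, 155, 134, 99, 88]
60 [55, 70, 96, 122, 137, 147, 154, 153, 138, 109, 93]
70 [55, 68, 87, 104, 116, 123, 130, 132, 125, 112, 100]
80 [55, 66, 83, 95, 101, 101, 101, 99, 91, 89, 96]
90 [55, 65, 83, 96, 105, 106, 104, 99, 91, 88, 97]
100 [55, 67, 91, 109, 124, 134, 137, 134, 126, 116, 109]
110 [55, 70, 99, 122, 140, 149, 153, 146, 131, 121, 117]
120 [55, 70, 102, 130, 148, 155, 153, 144, 131, 119, 109]
130 [55, 73, 107, 134, 150, 153, 144, 133, 121, 111, 104]
140 [55, 76, 110, 138, 153, 155, 153, 147, 136, 123, 111]
150 [55, 79, 113, 143, 156, 159, 156, 145, 130, 122, 116]
160 [55, 82, 119, 147, 158, 159, 156, 150, 136, 121, 115]
170 [55, 82, 124, 153, 159, 159, 158, 147, 125, 109, 112]
180 [55, 84, 130, 156, 159, 159, 154, 138, 123, 123, 130]
190 [55, 86, 135, 158, 159, 158, 152, 145, 145, 150, 152]
200 [55, 89, 137, 158, 159, 159, 157, 156, 158, 160, 159]
210 [55, 88, 137, 158, 159, 159, 160, 160, 160, 159, 160]
```

The needle reads about 9.9 mm, so the plunger already stands on a raised place. Lowering is done. I will release, rise and move over the crank.

Call:
jog_arm(plan=[{"tx":0,"ty":0,"tz":0,"spin":0,"jaw":-1},{"tx":0,"ty":0,"tz":0,"spin":0,"jaw":-1},{"tx":0,"ty":0,"tz":0,"spin":0,"jaw":-1},{"tx":0,"ty":0,"tz":0,"spin":0,"jaw":-1},{"tx":0,"ty":0,"tz":-0.05,"spin":0,"jaw":-1}])

```text
t: 11.23
tcp_pos: [0.6549, 0.1108, 0.1047]
ee_rot: [-0.003, 0.011, 1.0, -0.0]
ft_force: [-1.1, -0.5, -0.6]
grip_width: 0.0794
gripper_force: 0.0
```

Call:
jog_arm(plan=[{"tx":0,"ty":0,"tz":-0.1,"spin":0,"jaw":-1},{"tx":0,"ty":0,"tz":-0.2,"spin":0,"jaw":-1},{"tx":0,"ty":0,"tz":-0.28,"spin":0,"jaw":-1},{"tx":0,"ty":0,"tz":-0.28,"spin":0,"jaw":-1}])

```text
t: 11.57
tcp_pos: [0.6602, 0.1116, 0.1979]
ee_rot: [0.004, 0.011, 1.0, 0.001]
ft_force: [0.9, 0.2, 1.0]
grip_width: 0.0852
gripper_force: 0.0
```

Call:
jog_arm(plan=[{"tx":0.13,"ty":-0.01,"tz":0,"spin":0,"jaw":-1},{"tx":0.26,"ty":-0.02,"tz":0,"spin":0,"jaw":-1},{"tx":0.39,"ty":-0.03,"tz":0,"spin":0,"jaw":-1},{"tx":0.52,"ty":-0.05,"tz":0,"spin":0,"jaw":-1},{"tx":0.62,"ty":-0.05,"tz":0,"spin":0,"jaw":-1}])

```text
t: 11.98
tcp_pos: [0.4676, 0.0992, 0.1911]
ee_rot: [-0.001, 0.011, 1.0, -0.0]
ft_force: [-0.2, 0.6, 1.2]
grip_width: 0.0853
gripper_force: 0.0
```

Call:
jog_arm(plan=[{"tx":0,"ty":0,"tz":0,"spin":0,"jaw":-1},{"tx":0,"ty":0,"tz":0,"spin":0,"jaw":-1},{"tx":0,"ty":0,"tz":0,"spin":0,"jaw":-1}])

```text
t: 12.23
tcp_pos: [0.472, 0.1002, 0.1922]
ee_rot: [0.001, 0.011, 1.0, 0.0]
ft_force: [-0.5, 0.7, 0.6]
grip_width: 0.0857
gripper_force: 0.0
```

```bash
python3 - <<'E'
from h import *
to(.471,.095,.085)
b=optics.get_image('side')
for z in(.121,.119,.117):print(needle(b,z))
for o in outline_of(b,'crank_grip'):
  x=o['box'];print(o['p'],x,onz(b,(x[0]+x[2])/2,x[1]+3,.140))
E
```

```text
t 12.23 tcp [0.472  0.1002 0.1922] yaw 178.8 q [ 0.21  0.09 -0.32  1.16  0.    0.23] f [-0.5  0.7  0.6] grip 0.0857 0.0
tx ty tz [ 0.0034 -0.0174  0.3572]
((np.int64(181), np.int64(185)), np.float64(9.86758352105297), np.float32(0.6302746))
((np.int64(169), np.int64(176)), np.float64(9.80806729315823), np.float32(0.62849593))
((np.int64(158), np.int64(168)), np.float64(9.854775699585296), np.float32(0.6278918))
0.7 [199.3, 226.4, 216.2, 251.3] [0.47364134 0.09206506 0.14      ]
```

Call:
jog_arm(plan=[{"tx":0,"ty":-0.017,"tz":0.1,"spin":0,"jaw":-1},{"tx":0,"ty":-0.017,"tz":0.2,"spin":0,"jaw":-1},{"tx":0,"ty":-0.017,"tz":0.3,"spin":0,"jaw":-1},{"tx":0,"ty":-0.017,"tz":0.35,"spin":0,"jaw":-1},{"tx":0,"ty":-0.017,"tz":0.39,"spin":0,"jaw":-1}])

```text
t: 12.75
tcp_pos: [0.4705, 0.0944, 0.0723]
ee_rot: [-0.001, 0.011, 1.0, -0.0]
ft_force: [-0.2, 0.6, 0.1]
grip_width: 0.0857
gripper_force: 0.0
```

Call:
jog_arm(plan=[{"tx":0,"ty":0,"tz":0,"spin":0,"jaw":0},{"tx":0,"ty":0,"tz":0,"spin":0,"jaw":0.3},{"tx":0,"ty":0,"tz":0,"spin":0,"jaw":0.6},{"tx":0,"ty":0,"tz":0,"spin":0,"jaw":1},{"tx":0,"ty":0,"tz":0,"spin":0,"jaw":1}], newtons=30)

```text
t: 13.17
tcp_pos: [0.472, 0.0949, 0.0759]
ee_rot: [0.001, 0.011, 1.0, 0.0]
ft_force: [-0.0, 0.2, -0.8]
grip_width: 0.0258
gripper_force: 0.0
```

Call:
jog_arm(plan=[{"tx":0,"ty":0,"tz":0,"spin":0,"jaw":1},{"tx":0,"ty":0,"tz":0,"spin":0,"jaw":1},{"tx":0,"ty":0,"tz":0,"spin":0,"jaw":1},{"tx":0,"ty":0,"tz":0,"spin":0,"jaw":1}])

```text
t: 13.5
tcp_pos: [0.4724, 0.0966, 0.0762]
ee_rot: [0.001, 0.011, 1.0, 0.002]
ft_force: [0.8, 4.6, 2.1]
grip_width: 0.0188
gripper_force: 29.7
```

```bash
python3 - <<'E'
from h import *
to(.471,.095,.085)
b=optics.get_image('side')
print(needle(b,.121))
E
```

```text
t 13.50 tcp [0.4724 0.0966 0.0762] yaw 178.8 q [ 0.2   0.17 -0.51  0.89  0.    0.22] f [0.8 4.6 2.1] grip 0.0188 29.7
tx ty tz [ 0.0044 -0.0052 -0.0293]
((np.int64(182), np.int64(185)), np.float64(9.888782614036844), np.float32(0.63299054))
```

The crank is gripped (width 0.0188) and the needle is steady at 9.9 mm. I will compute the circle table.

```bash
cat >> h.py <<'E'
AX=np.array([.496,.1215])
def read(tag=''):
    s=telemetry.observe();d=s['tcp_pos'][:2]-AX
    b=optics.get_image('side');n=needle(b,.121)
    print('t %.2f ang %.1f rad %.4f needle %.2f (%.2f) hub %d,%d f %s grip %.4f'%(s['t'],np.degrees(np.arctan2(d[1],d[0]))%360,np.hypot(*d),n[1],n[2],*n[0],s['ft_force'].round(1),s['grip_width']))
E
python3 - <<'E'
import numpy as np
y=np.radians(178.8);ex=np.array([np.cos(y),np.sin(y)]);ey=np.array([-ex[1],ex[0]])*-1
r=.0345;f=lambda a:np.array([[r*np.cos(a),r*np.sin(a)]@ex,[r*np.cos(a),r*np.sin(a)]@ey])/.3
a0=226.5;base=f(np.radians(a0)).round(3)
for c in range(13):
  A=[f(np.radians(a0+30*c+6*k)).round(3) for k in range(1,6)]
  print(c,[tuple((q-base).round(3)) for q in A] if 0 else ' '.join('(%.3f,%.3f)'%tuple(q-base) for q in A));base=A[-1]
E
```

```text
0 (-0.009,-0.008) (-0.019,-0.014) (-0.030,-0.020) (-0.041,-0.024) (-0.053,-0.027)
1 (-0.011,-0.002) (-0.023,-0.003) (-0.035,-0.002) (-0.047,-0.001) (-0.059,0.002)
2 (-0.011,0.005) (-0.022,0.010) (-0.032,0.017) (-0.042,0.024) (-0.050,0.033)
3 (-0.008,0.009) (-0.014,0.019) (-0.020,0.030) (-0.024,0.041) (-0.027,0.053)
4 (-0.002,0.011) (-0.003,0.023) (-0.002,0.035) (-0.001,0.047) (0.002,0.059)
5 (0.005,0.011) (0.010,0.022) (0.017,0.032) (0.024,0.042) (0.033,0.050)
6 (0.009,0.008) (0.019,0.014) (0.030,0.020) (0.041,0.024) (0.053,0.027)
7 (0.011,0.002) (0.023,0.003) (0.035,0.002) (0.047,0.001) (0.059,-0.002)
8 (0.011,-0.005) (0.022,-0.010) (0.032,-0.017) (0.042,-0.024) (0.050,-0.033)
9 (0.008,-0.009) (0.014,-0.019) (0.020,-0.030) (0.024,-0.041) (0.027,-0.053)
10 (0.002,-0.011) (0.003,-0.023) (0.002,-0.035) (0.001,-0.047) (-0.002,-0.059)
11 (-0.005,-0.011) (-0.010,-0.022) (-0.017,-0.032) (-0.024,-0.042) (-0.033,-0.050)
12 (-0.009,-0.008) (-0.019,-0.014) (-0.030,-0.020) (-0.041,-0.024) (-0.053,-0.027)
```

Call:
jog_arm(plan=[{"tx":-0.009,"ty":-0.006,"tz":0,"spin":0,"jaw":1},{"tx":-0.019,"ty":-0.01,"tz":0,"spin":0,"jaw":1},{"tx":-0.03,"ty":-0.015,"tz":0,"spin":0,"jaw":1},{"tx":-0.041,"ty":-0.019,"tz":0,"spin":0,"jaw":1},{"tx":-0.053,"ty":-0.022,"tz":0,"spin":0,"jaw":1}])

```text
t: 13.97
tcp_pos: [0.4829, 0.0881, 0.076]
ee_rot: [-0.003, 0.011, 1.0, 0.0]
ft_force: [-15.7, -1.2, 18.7]
grip_width: 0.019
gripper_force: 31.4
```

```bash
python3 -c "
from h import *
read()"
```

```text
t 13.97 ang 248.6 rad 0.0358 needle 9.90 (0.63) hub 181,185 f [-15.7  -1.2  18.7] grip 0.0190
```

Call:
jog_arm(plan=[{"tx":-0.011,"ty":-0.002,"tz":0,"spin":0,"jaw":1},{"tx":-0.023,"ty":-0.003,"tz":0,"spin":0,"jaw":1},{"tx":-0.035,"ty":-0.002,"tz":0,"spin":0,"jaw":1},{"tx":-0.047,"ty":-0.001,"tz":0,"spin":0,"jaw":1},{"tx":-0.059,"ty":0.002,"tz":0,"spin":0,"jaw":1}])

```text
t: 14.43
tcp_pos: [0.5003, 0.0841, 0.076]
ee_rot: [-0.003, 0.012, 1.0, -0.004]
ft_force: [-15.9, -13.3, 21.4]
grip_width: 0.0191
gripper_force: 31.8
```

```bash
python3 -c "
from h import *
read()"
```

```text
t 14.43 ang 276.6 rad 0.0377 needle 11.48 (0.62) hub 180,184 f [-15.9 -13.3  21.4] grip 0.0191
```

Call:
jog_arm(plan=[{"tx":0,"ty":-0.005,"tz":-0.01,"spin":0,"jaw":1},{"tx":0,"ty":-0.008,"tz":-0.015,"spin":0,"jaw":1},{"tx":0,"ty":-0.008,"tz":-0.015,"spin":0,"jaw":1}])

```text
t: 14.73
tcp_pos: [0.5023, 0.0841, 0.0765]
ee_rot: [-0.002, 0.011, 1.0, -0.001]
ft_force: [5.3, -1.9, -23.8]
grip_width: 0.0189
gripper_force: 31.8
```

```bash
sed -i 's/AX=np.array(.*/AX=np.array([.499,.119])/' h.py; python3 -c "
from h import *
read();to(.5,.084,.076)"
```

```text
t 14.73 ang 275.3 rad 0.0350 needle 11.99 (0.62) hub 179,184 f [  5.3  -1.9 -23.8] grip 0.0189
t 14.78 tcp [0.5023 0.0841 0.0766] yaw 178.7 q [ 0.17  0.23 -0.44  0.91 -0.    0.19] f [  4.8  -1.4 -24.6] grip 0.0191 31.8
tx ty tz [ 0.0075 -0.0005  0.002 ]
```

```bash
cat > tab.py <<'E'
import numpy as np,sys
a0,step,n=map(float,sys.argv[1:4])
y=np.radians(178.7);ex=np.array([np.cos(y),np.sin(y)]);ey=np.array([ex[1],-ex[0]])
r=.035;f=lambda a:np.array([r*np.cos(a),r*np.sin(a)])@np.c_[ex,ey]/.3
base=f(np.radians(a0)).round(3)
for c in range(int(n)):
  A=[f(np.radians(a0+5*step*c+step*k)).round(3) for k in range(1,6)]
  print(a0+5*step*c,' '.join('(%.3f,%.3f)'%tuple(q-base) for q in A));base=A[-1]
E
python3 tab.py 276 6 13
```

```text
276.0 (-0.012,0.002) (-0.024,0.006) (-0.035,0.011) (-0.046,0.016) (-0.056,0.023)
306.0 (-0.009,0.008) (-0.017,0.017) (-0.025,0.027) (-0.031,0.037) (-0.037,0.048)
336.0 (-0.004,0.011) (-0.007,0.023) (-0.008,0.035) (-0.009,0.048) (-0.008,0.060)
366.0 (0.002,0.012) (0.006,0.024) (0.011,0.035) (0.016,0.046) (0.023,0.056)
396.0 (0.008,0.009) (0.017,0.017) (0.027,0.025) (0.037,0.031) (0.048,0.037)
426.0 (0.011,0.004) (0.023,0.007) (0.035,0.008) (0.048,0.009) (0.060,0.008)
456.0 (0.012,-0.002) (0.024,-0.006) (0.035,-0.011) (0.046,-0.016) (0.056,-0.023)
486.0 (0.009,-0.008) (0.017,-0.017) (0.025,-0.027) (0.031,-0.037) (0.037,-0.048)
516.0 (0.004,-0.011) (0.007,-0.023) (0.008,-0.035) (0.009,-0.048) (0.008,-0.060)
546.0 (-0.002,-0.012) (-0.006,-0.024) (-0.011,-0.035) (-0.016,-0.046) (-0.023,-0.056)
576.0 (-0.008,-0.009) (-0.017,-0.017) (-0.027,-0.025) (-0.037,-0.031) (-0.048,-0.037)
606.0 (-0.011,-0.004) (-0.023,-0.007) (-0.035,-0.008) (-0.048,-0.009) (-0.060,-0.008)
636.0 (-0.012,0.002) (-0.024,0.006) (-0.035,0.011) (-0.046,0.016) (-0.056,0.023)
```

Call:
jog_arm(plan=[{"tx":0,"ty":0,"tz":0.004,"spin":0,"jaw":1},{"tx":0,"ty":0,"tz":0.007,"spin":0,"jaw":1},{"tx":0,"ty":0,"tz":0.007,"spin":0,"jaw":1}])

```text
t: 15.03
tcp_pos: [0.5025, 0.0842, 0.0764]
ee_rot: [-0.001, 0.011, 1.0, -0.001]
ft_force: [-1.3, -5.5, -12.6]
grip_width: 0.0188
gripper_force: 32.9
```

Call:
jog_arm(plan=[{"tx":-0.012,"ty":0.002,"tz":0.001,"spin":0,"jaw":1},{"tx":-0.024,"ty":0.006,"tz":0.002,"spin":0,"jaw":1},{"tx":-0.035,"ty":0.011,"tz":0.002,"spin":0,"jaw":1},{"tx":-0.046,"ty":0.016,"tz":0.002,"spin":0,"jaw":1},{"tx":-0.056,"ty":0.023,"tz":0.002,"spin":0,"jaw":1}])

```text
t: 15.45
tcp_pos: [0.5168, 0.0889, 0.0763]
ee_rot: [-0.003, 0.011, 1.0, -0.003]
ft_force: [-10.0, -10.9, 0.4]
grip_width: 0.0189
gripper_force: 34.2
```

```bash
python3 -c "
from h import *
read();to(.5,.084,.076)"
```

```text
t 15.45 ang 300.7 rad 0.0350 needle 12.70 (0.56) hub 180,184 f [-10.  -10.9   0.4] grip 0.0189
t 15.50 tcp [0.5185 0.0899 0.0764] yaw 178.7 q [ 0.17  0.26 -0.4   0.92 -0.    0.2 ] f [-1.6 -4.5 -8.8] grip 0.0185 33.2
tx ty tz [ 0.0612 -0.021   0.0017]
```

Call:
jog_arm(plan=[{"tx":-0.009,"ty":0.008,"tz":0,"spin":0,"jaw":1},{"tx":-0.017,"ty":0.017,"tz":0,"spin":0,"jaw":1},{"tx":-0.025,"ty":0.027,"tz":0,"spin":0,"jaw":1},{"tx":-0.031,"ty":0.037,"tz":0,"spin":0,"jaw":1},{"tx":-0.037,"ty":0.048,"tz":0,"spin":0,"jaw":1}])

```text
t: 15.92
tcp_pos: [0.5303, 0.1031, 0.0764]
ee_rot: [-0.002, 0.012, 1.0, -0.003]
ft_force: [-6.1, -10.4, -3.9]
grip_width: 0.0187
gripper_force: 33.7
```

```bash
python3 -c "
from h import *
read();to(.5,.084,.076)"
```

```text
t 15.92 ang 333.1 rad 0.0351 needle 9.90 (0.62) hub 181,185 f [ -6.1 -10.4  -3.9] grip 0.0187
t 15.97 tcp [0.531  0.1046 0.0764] yaw 178.7 q [ 0.2   0.28 -0.36  0.93 -0.    0.22] f [ -1.3  -3.5 -10.1] grip 0.0187 33.1
tx ty tz [ 0.1018 -0.071   0.0019]
```

The radius fits at 35 mm. Flat reads 9.9 mm, and this place peaks at about 3 mm, so it is the lesser one. I continue.

Call:
jog_arm(plan=[{"tx":-0.004,"ty":0.011,"tz":0,"spin":0,"jaw":1},{"tx":-0.007,"ty":0.023,"tz":0,"spin":0,"jaw":1},{"tx":-0.008,"ty":0.035,"tz":0,"spin":0,"jaw":1},{"tx":-0.009,"ty":0.048,"tz":0,"spin":0,"jaw":1},{"tx":-0.008,"ty":0.06,"tz":0,"spin":0,"jaw":1}])

```text
t: 16.38
tcp_pos: [0.5341, 0.1207, 0.0763]
ee_rot: [-0.001, 0.012, 1.0, -0.004]
ft_force: [-1.5, -11.6, -6.8]
grip_width: 0.0188
gripper_force: 33.6
```

```bash
python3 -c "
from h import *
read()"
```

```text
t 16.38 ang 2.7 rad 0.0351 needle 9.87 (0.60) hub 180,185 f [ -1.5 -11.6  -6.8] grip 0.0188
```

Call:
jog_arm(plan=[{"tx":0.002,"ty":0.012,"tz":0,"spin":0,"jaw":1},{"tx":0.006,"ty":0.024,"tz":0,"spin":0,"jaw":1},{"tx":0.011,"ty":0.035,"tz":0,"spin":0,"jaw":1},{"tx":0.016,"ty":0.046,"tz":0,"spin":0,"jaw":1},{"tx":0.023,"ty":0.056,"tz":0,"spin":0,"jaw":1}])

```text
t: 16.85
tcp_pos: [0.529, 0.1373, 0.0765]
ee_rot: [0.0, 0.012, 1.0, -0.004]
ft_force: [3.0, -12.2, -9.3]
grip_width: 0.0183
gripper_force: 33.3
```

```bash
python3 -c "
from h import *
read()"
```

```text
t 16.85 ang 31.4 rad 0.0351 needle 9.91 (0.62) hub 181,185 f [  3.  -12.2  -9.3] grip 0.0183
```

Call:
jog_arm(plan=[{"tx":0.008,"ty":0.009,"tz":0,"spin":0,"jaw":1},{"tx":0.017,"ty":0.017,"tz":0,"spin":0,"jaw":1},{"tx":0.027,"ty":0.025,"tz":0,"spin":0,"jaw":1},{"tx":0.037,"ty":0.031,"tz":0,"spin":0,"jaw":1},{"tx":0.048,"ty":0.037,"tz":0,"spin":0,"jaw":1}])

```text
t: 17.32
tcp_pos: [0.5179, 0.1485, 0.0765]
ee_rot: [0.003, 0.012, 1.0, -0.004]
ft_force: [14.4, -13.9, -20.3]
grip_width: 0.0192
gripper_force: 32.4
```

```bash
python3 -c "
from h import *
read()"
```

```text
t 17.32 ang 57.3 rad 0.0350 needle 13.22 (0.62) hub 181,184 f [ 14.4 -13.9 -20.3] grip 0.0192
```

Call:
jog_arm(plan=[{"tx":0.011,"ty":0.004,"tz":0,"spin":0,"jaw":1},{"tx":0.023,"ty":0.007,"tz":0,"spin":0,"jaw":1},{"tx":0.035,"ty":0.008,"tz":0,"spin":0,"jaw":1},{"tx":0.048,"ty":0.009,"tz":0,"spin":0,"jaw":1},{"tx":0.06,"ty":0.008,"tz":0,"spin":0,"jaw":1}])

```text
t: 17.78
tcp_pos: [0.5014, 0.1539, 0.0766]
ee_rot: [0.004, 0.012, 1.0, -0.002]
ft_force: [15.3, -4.5, -24.0]
grip_width: 0.0189
gripper_force: 31.7
```

```bash
python3 -c "
from h import *
read();to(.5,.084,.076)"
```

```text
t 17.78 ang 86.1 rad 0.0350 needle 15.88 (0.50) hub 182,182 f [ 15.3  -4.5 -24. ] grip 0.0189
t 17.83 tcp [0.4996 0.154  0.0765] yaw 178.7 q [ 0.3   0.24 -0.41  0.91 -0.    0.33] f [  6.4  -5.2 -14.6] grip 0.0187 32.7
tx ty tz [-0.0067 -0.2333  0.0022]
```

The high place is here, about 6 mm at around 85°. I will finish the full turn.

Call:
jog_arm(plan=[{"tx":0.012,"ty":-0.002,"tz":0.002,"spin":0,"jaw":1},{"tx":0.024,"ty":-0.006,"tz":0.003,"spin":0,"jaw":1},{"tx":0.035,"ty":-0.011,"tz":0.003,"spin":0,"jaw":1},{"tx":0.046,"ty":-0.016,"tz":0.003,"spin":0,"jaw":1},{"tx":0.056,"ty":-0.023,"tz":0.003,"spin":0,"jaw":1}])

```text
t: 18.25
tcp_pos: [0.4839, 0.1505, 0.0765]
ee_rot: [0.003, 0.011, 1.0, 0.002]
ft_force: [10.0, 4.2, -17.9]
grip_width: 0.0189
gripper_force: 32.4
```

```bash
python3 -c "
from h import *
read()"
```

```text
t 18.25 ang 115.7 rad 0.0349 needle 11.37 (0.59) hub 180,184 f [ 10.    4.2 -17.9] grip 0.0189
```

Call:
jog_arm(plan=[{"tx":0.009,"ty":-0.008,"tz":0,"spin":0,"jaw":1},{"tx":0.017,"ty":-0.017,"tz":0,"spin":0,"jaw":1},{"tx":0.025,"ty":-0.027,"tz":0,"spin":0,"jaw":1},{"tx":0.031,"ty":-0.037,"tz":0,"spin":0,"jaw":1},{"tx":0.037,"ty":-0.048,"tz":0,"spin":0,"jaw":1}])

```text
t: 18.72
tcp_pos: [0.4705, 0.139, 0.0765]
ee_rot: [0.002, 0.01, 1.0, 0.004]
ft_force: [6.1, 12.4, -15.0]
grip_width: 0.0189
gripper_force: 32.7
```

```bash
python3 -c "
from h import *
read()"
```

```text
t 18.72 ang 144.9 rad 0.0348 needle 9.92 (0.63) hub 182,185 f [  6.1  12.4 -15. ] grip 0.0189
```

Call:
jog_arm(plan=[{"tx":0.004,"ty":-0.011,"tz":0,"spin":0,"jaw":1},{"tx":0.007,"ty":-0.023,"tz":0,"spin":0,"jaw":1},{"tx":0.008,"ty":-0.035,"tz":0,"spin":0,"jaw":1},{"tx":0.009,"ty":-0.048,"tz":0,"spin":0,"jaw":1},{"tx":0.008,"ty":-0.06,"tz":0,"spin":0,"jaw":1}])

```text
t: 19.18
tcp_pos: [0.4643, 0.1213, 0.0763]
ee_rot: [-0.001, 0.01, 1.0, 0.005]
ft_force: [-5.8, 12.1, -4.4]
grip_width: 0.0189
gripper_force: 33.7
```

```bash
python3 -c "
from h import *
read()"
```

```text
t 19.18 ang 176.3 rad 0.0348 needle 9.87 (0.62) hub 182,185 f [-5.8 12.1 -4.4] grip 0.0189
```

Call:
jog_arm(plan=[{"tx":-0.002,"ty":-0.012,"tz":0,"spin":0,"jaw":1},{"tx":-0.006,"ty":-0.024,"tz":0,"spin":0,"jaw":1},{"tx":-0.011,"ty":-0.035,"tz":0,"spin":0,"jaw":1},{"tx":-0.016,"ty":-0.046,"tz":0,"spin":0,"jaw":1},{"tx":-0.023,"ty":-0.056,"tz":0,"spin":0,"jaw":1}])

```text
t: 19.65
tcp_pos: [0.4682, 0.1029, 0.0762]
ee_rot: [-0.003, 0.01, 1.0, 0.004]
ft_force: [-13.3, 7.3, 4.2]
grip_width: 0.0189
gripper_force: 34.5
```

```bash
python3 -c "
from h import *
read()"
```

```text
t 19.65 ang 207.5 rad 0.0347 needle 9.87 (0.63) hub 181,185 f [-13.3   7.3   4.2] grip 0.0189
```

Call:
jog_arm(plan=[{"tx":-0.008,"ty":-0.009,"tz":0,"spin":0,"jaw":1},{"tx":-0.017,"ty":-0.017,"tz":0,"spin":0,"jaw":1},{"tx":-0.027,"ty":-0.025,"tz":0,"spin":0,"jaw":1},{"tx":-0.037,"ty":-0.031,"tz":0,"spin":0,"jaw":1},{"tx":-0.048,"ty":-0.037,"tz":0,"spin":0,"jaw":1}])

```text
t: 20.12
tcp_pos: [0.4813, 0.0891, 0.0762]
ee_rot: [-0.004, 0.01, 1.0, 0.001]
ft_force: [-16.2, 0.9, 9.8]
grip_width: 0.0186
gripper_force: 35.0
```

```bash
python3 -c "
from h import *
read();to(.5,.084,.0763)"
```

```text
t 20.12 ang 239.3 rad 0.0348 needle 9.88 (0.63) hub 182,185 f [-16.2   0.9   9.8] grip 0.0186
t 20.17 tcp [0.4829 0.0881 0.0763] yaw 178.8 q [ 0.18  0.2  -0.48  0.9   0.    0.2 ] f [-7.  -4.3 -0.3] grip 0.0187 34.1
tx ty tz [-0.0574 -0.0125 -0.0004]
```

Wheel turned 382° with the plunger riding between 9.9 and 15.9 mm. Now I crank back to the high place at about 82°.

```bash
python3 tab.py 246 -6 5; python3 tab.py 96 -2 4
```

```text
246.0 (0.011,0.006) (0.021,0.012) (0.031,0.020) (0.040,0.028) (0.048,0.037)
216.0 (0.007,0.010) (0.012,0.021) (0.017,0.032) (0.021,0.044) (0.023,0.056)
186.0 (0.001,0.012) (0.000,0.025) (-0.001,0.037) (-0.004,0.049) (-0.008,0.060)
156.0 (-0.006,0.011) (-0.012,0.021) (-0.020,0.031) (-0.028,0.040) (-0.037,0.048)
126.0 (-0.010,0.007) (-0.021,0.012) (-0.032,0.017) (-0.044,0.021) (-0.056,0.023)
96.0 (-0.004,0.000) (-0.008,0.000) (-0.012,0.001) (-0.016,0.001) (-0.020,0.001)
86.0 (-0.005,-0.001) (-0.009,-0.001) (-0.013,-0.002) (-0.017,-0.002) (-0.021,-0.003)
76.0 (-0.004,-0.001) (-0.008,-0.002) (-0.011,-0.003) (-0.015,-0.005) (-0.019,-0.006)
66.0 (-0.004,-0.002) (-0.007,-0.004) (-0.011,-0.006) (-0.015,-0.008) (-0.018,-0.010)
```

Call:
jog_arm(plan=[{"tx":0.011,"ty":0.006,"tz":0,"spin":0,"jaw":1},{"tx":0.021,"ty":0.012,"tz":0,"spin":0,"jaw":1},{"tx":0.031,"ty":0.02,"tz":0,"spin":0,"jaw":1},{"tx":0.04,"ty":0.028,"tz":0,"spin":0,"jaw":1},{"tx":0.048,"ty":0.037,"tz":0,"spin":0,"jaw":1}])

```text
t: 20.58
tcp_pos: [0.4734, 0.0954, 0.0764]
ee_rot: [0.002, 0.012, 1.0, -0.005]
ft_force: [2.4, -15.1, -6.4]
grip_width: 0.0187
gripper_force: 33.6
```

Call:
jog_arm(plan=[{"tx":0.007,"ty":0.01,"tz":0,"spin":0,"jaw":1},{"tx":0.012,"ty":0.021,"tz":0,"spin":0,"jaw":1},{"tx":0.017,"ty":0.032,"tz":0,"spin":0,"jaw":1},{"tx":0.021,"ty":0.044,"tz":0,"spin":0,"jaw":1},{"tx":0.023,"ty":0.056,"tz":0,"spin":0,"jaw":1}])

```text
t: 21.0
tcp_pos: [0.4648, 0.1129, 0.0763]
ee_rot: [-0.0, 0.012, 1.0, -0.004]
ft_force: [-3.4, -13.9, -0.0]
grip_width: 0.019
gripper_force: 34.0
```

Call:
jog_arm(plan=[{"tx":0.001,"ty":0.012,"tz":0,"spin":0,"jaw":1},{"tx":0,"ty":0.025,"tz":0,"spin":0,"jaw":1},{"tx":-0.001,"ty":0.037,"tz":0,"spin":0,"jaw":1},{"tx":-0.004,"ty":0.049,"tz":0,"spin":0,"jaw":1},{"tx":-0.008,"ty":0.06,"tz":0,"spin":0,"jaw":1}])

```text
t: 21.42
tcp_pos: [0.4666, 0.1317, 0.0762]
ee_rot: [-0.001, 0.011, 1.0, -0.003]
ft_force: [-5.5, -11.3, 2.5]
grip_width: 0.0189
gripper_force: 34.3
```

Call:
jog_arm(plan=[{"tx":-0.006,"ty":0.011,"tz":0,"spin":0,"jaw":1},{"tx":-0.012,"ty":0.021,"tz":0,"spin":0,"jaw":1},{"tx":-0.02,"ty":0.031,"tz":0,"spin":0,"jaw":1},{"tx":-0.028,"ty":0.04,"tz":0,"spin":0,"jaw":1},{"tx":-0.037,"ty":0.048,"tz":0,"spin":0,"jaw":1}])

```text
t: 21.83
tcp_pos: [0.4771, 0.1462, 0.0762]
ee_rot: [-0.002, 0.011, 1.0, -0.003]
ft_force: [-9.2, -9.6, 4.3]
grip_width: 0.0188
gripper_force: 34.6
```

```bash
python3 -c "
from h import *
read()"
```

```text
t 21.83 ang 128.8 rad 0.0349 needle 9.88 (0.63) hub 182,185 f [-9.2 -9.6  4.3] grip 0.0188
```

Call:
jog_arm(plan=[{"tx":-0.01,"ty":0.007,"tz":0,"spin":0,"jaw":1},{"tx":-0.021,"ty":0.012,"tz":0,"spin":0,"jaw":1},{"tx":-0.032,"ty":0.017,"tz":0,"spin":0,"jaw":1},{"tx":-0.044,"ty":0.021,"tz":0,"spin":0,"jaw":1},{"tx":-0.056,"ty":0.023,"tz":0,"spin":0,"jaw":1}])

```text
t: 22.3
tcp_pos: [0.4912, 0.1531, 0.0761]
ee_rot: [-0.004, 0.011, 1.0, -0.002]
ft_force: [-17.3, -8.2, 11.7]
grip_width: 0.0187
gripper_force: 35.2
```

```bash
python3 -c "
from h import *
read();to(.5,.084,.0763)"
```

```text
t 22.30 ang 102.9 rad 0.0350 needle 14.17 (0.53) hub 179,182 f [-17.3  -8.2  11.7] grip 0.0187
t 22.35 tcp [0.4926 0.1535 0.0763] yaw 178.7 q [ 0.3   0.24 -0.42  0.92 -0.    0.32] f [-7.9 -6.9  3.7] grip 0.019 34.5
tx ty tz [-0.0296 -0.231   0.0004]
```

Call:
jog_arm(plan=[{"tx":-0.004,"ty":0,"tz":0,"spin":0,"jaw":1},{"tx":-0.008,"ty":0,"tz":0,"spin":0,"jaw":1},{"tx":-0.008,"ty":0,"tz":0,"spin":0,"jaw":1},{"tx":-0.008,"ty":0,"tz":0,"spin":0,"jaw":1}])

```text
t: 22.68
tcp_pos: [0.4956, 0.1539, 0.0762]
ee_rot: [-0.003, 0.011, 1.0, -0.001]
ft_force: [-9.7, -4.7, 5.8]
grip_width: 0.0189
gripper_force: 34.7
```

```bash
python3 -c "
from h import *
read();read()"
```

```text
t 22.68 ang 95.6 rad 0.0350 needle 15.11 (0.64) hub 179,181 f [-9.7 -4.7  5.8] grip 0.0189
t 22.73 ang 95.6 rad 0.0351 needle 15.06 (0.64) hub 180,181 f [-10.   -5.5   6.6] grip 0.0186
```

Call:
jog_arm(plan=[{"tx":-0.006,"ty":0,"tz":0,"spin":0,"jaw":1},{"tx":-0.01,"ty":0,"tz":0,"spin":0,"jaw":1},{"tx":-0.01,"ty":0,"tz":0,"spin":0,"jaw":1},{"tx":-0.01,"ty":0,"tz":0,"spin":0,"jaw":1}])

```text
t: 23.12
tcp_pos: [0.4985, 0.154, 0.0762]
ee_rot: [-0.003, 0.011, 1.0, -0.001]
ft_force: [-10.8, -4.3, 5.4]
grip_width: 0.0186
gripper_force: 34.6
```

```bash
python3 -c "
from h import *
read();read()"
```

```text
t 23.12 ang 90.8 rad 0.0350 needle 15.87 (0.52) hub 181,182 f [-10.8  -4.3   5.4] grip 0.0186
t 23.17 ang 90.7 rad 0.0350 needle 15.85 (0.52) hub 181,182 f [-10.8  -4.9   5.8] grip 0.0189
```

Call:
jog_arm(plan=[{"tx":-0.006,"ty":0,"tz":0,"spin":0,"jaw":1},{"tx":-0.01,"ty":-0.001,"tz":0,"spin":0,"jaw":1},{"tx":-0.01,"ty":-0.001,"tz":0,"spin":0,"jaw":1},{"tx":-0.01,"ty":-0.001,"tz":0,"spin":0,"jaw":1}])

```text
t: 23.55
tcp_pos: [0.5015, 0.154, 0.0762]
ee_rot: [-0.003, 0.011, 1.0, -0.001]
ft_force: [-10.7, -3.4, 5.3]
grip_width: 0.0188
gripper_force: 34.6
```

```bash
python3 -c "
from h import *
read();read()"
```

```text
t 23.55 ang 85.9 rad 0.0351 needle 15.87 (0.51) hub 183,183 f [-10.7  -3.4   5.3] grip 0.0188
t 23.60 ang 85.9 rad 0.0351 needle 15.86 (0.51) hub 182,182 f [-10.9  -4.1   5.7] grip 0.0187
```

Call:
jog_arm(plan=[{"tx":-0.006,"ty":-0.001,"tz":0,"spin":0,"jaw":1},{"tx":-0.01,"ty":-0.001,"tz":0,"spin":0,"jaw":1},{"tx":-0.01,"ty":-0.001,"tz":0,"spin":0,"jaw":1},{"tx":-0.01,"ty":-0.001,"tz":0,"spin":0,"jaw":1}])

```text
t: 23.98
tcp_pos: [0.5045, 0.1537, 0.0762]
ee_rot: [-0.003, 0.011, 1.0, -0.001]
ft_force: [-10.1, -4.7, 5.4]
grip_width: 0.0187
gripper_force: 34.6
```

```bash
python3 -c "
from h import *
read();read()"
```

```text
t 23.98 ang 81.0 rad 0.0351 needle 15.96 (0.49) hub 181,182 f [-10.1  -4.7   5.4] grip 0.0187
t 24.03 ang 80.9 rad 0.0351 needle 15.89 (0.50) hub 182,182 f [-10.5  -4.4   5. ] grip 0.0189
```

Call:
jog_arm(plan=[{"tx":-0.006,"ty":-0.001,"tz":0,"spin":0,"jaw":1},{"tx":-0.01,"ty":-0.002,"tz":0,"spin":0,"jaw":1},{"tx":-0.01,"ty":-0.002,"tz":0,"spin":0,"jaw":1},{"tx":-0.01,"ty":-0.002,"tz":0,"spin":0,"jaw":1}])

```text
t: 24.42
tcp_pos: [0.5075, 0.1531, 0.0763]
ee_rot: [-0.003, 0.011, 1.0, -0.001]
ft_force: [-10.7, -3.4, 4.3]
grip_width: 0.0185
gripper_force: 34.6
```

```bash
python3 -c "
from h import *
read();read()"
```

```text
t 24.42 ang 76.0 rad 0.0351 needle 15.92 (0.50) hub 181,182 f [-10.7  -3.4   4.3] grip 0.0185
t 24.47 ang 75.9 rad 0.0351 needle 15.84 (0.51) hub 181,181 f [-10.2  -3.8   5.1] grip 0.0188
```

The reader is being biased by the ticks near 15 mm, so I restrict it to the inner radii and read both flanks.

```bash
sed -i 's/r=np.arange(42,100,3)/r=np.arange(33,72,3)/; s/np.arange(-40,220,2)/np.arange(-40,220,1)/; s/slice(max(i-9,0),i+10)/slice(max(i-16,0),i+17)/' h.py; python3 -c "
from h import *
read();read()"
```

```text
t 24.52 ang 75.9 rad 0.0351 needle 15.88 (0.52) hub 180,181 f [-11.6  -4.7   5.3] grip 0.0185
t 24.57 ang 76.0 rad 0.0351 needle 15.79 (0.55) hub 181,182 f [-9.9 -3.8  5.1] grip 0.0188
```

Call:
jog_arm(plan=[{"tx":-0.006,"ty":-0.001,"tz":0,"spin":0,"jaw":1},{"tx":-0.01,"ty":-0.003,"tz":0,"spin":0,"jaw":1},{"tx":-0.01,"ty":-0.003,"tz":0,"spin":0,"jaw":1},{"tx":-0.01,"ty":-0.003,"tz":0,"spin":0,"jaw":1}])

```text
t: 24.95
tcp_pos: [0.5105, 0.1522, 0.0762]
ee_rot: [-0.003, 0.011, 1.0, -0.0]
ft_force: [-11.2, -4.3, 4.8]
grip_width: 0.0188
gripper_force: 34.5
```

```bash
python3 -c "
from h import *
read();read()"
```

```text
t 24.95 ang 71.0 rad 0.0351 needle 15.41 (0.55) hub 180,181 f [-11.2  -4.3   4.8] grip 0.0188
t 25.00 ang 70.9 rad 0.0351 needle 15.40 (0.55) hub 180,181 f [-11.3  -3.3   5. ] grip 0.0185
```

Call:
jog_arm(plan=[{"tx":-0.005,"ty":-0.002,"tz":0,"spin":0,"jaw":1},{"tx":-0.009,"ty":-0.004,"tz":0,"spin":0,"jaw":1},{"tx":-0.009,"ty":-0.004,"tz":0,"spin":0,"jaw":1},{"tx":-0.009,"ty":-0.004,"tz":0,"spin":0,"jaw":1}])

```text
t: 25.38
tcp_pos: [0.5132, 0.1511, 0.0762]
ee_rot: [-0.003, 0.011, 1.0, -0.0]
ft_force: [-10.5, -2.3, 4.2]
grip_width: 0.0187
gripper_force: 34.5
```

```bash
python3 -c "
from h import *
read();read();to(.5,.084,.0763)"
```

```text
t 25.38 ang 66.1 rad 0.0351 needle 14.79 (0.57) hub 180,182 f [-10.5  -2.3   4.2] grip 0.0187
t 25.43 ang 66.1 rad 0.0351 needle 14.70 (0.58) hub 179,181 f [-10.6  -3.3   3.3] grip 0.0188
t 25.48 tcp [0.5133 0.1511 0.0762] yaw 178.8 q [ 0.29  0.27 -0.38  0.93  0.    0.31] f [-10.3  -2.8   4.5] grip 0.0189 34.5
tx ty tz [ 3.940e-02 -2.246e-01  2.000e-04]
```

The two flanks mirror about 82.2°, so I crank there.

Call:
jog_arm(plan=[{"tx":0.01,"ty":0.003,"tz":0,"spin":0,"jaw":1},{"tx":0.02,"ty":0.006,"tz":0,"spin":0,"jaw":1},{"tx":0.03,"ty":0.009,"tz":0,"spin":0,"jaw":1},{"tx":0.036,"ty":0.01,"tz":0,"spin":0,"jaw":1},{"tx":0.036,"ty":0.01,"tz":0,"spin":0,"jaw":1}])

```text
t: 25.9
tcp_pos: [0.5092, 0.1526, 0.0764]
ee_rot: [0.003, 0.012, 1.0, -0.002]
ft_force: [8.2, -8.6, -11.8]
grip_width: 0.0187
gripper_force: 32.9
```

```bash
python3 -c "
from h import *
read();read()"
```

```text
t 25.90 ang 73.1 rad 0.0351 needle 15.82 (0.57) hub 182,183 f [  8.2  -8.6 -11.8] grip 0.0187
t 25.95 ang 73.4 rad 0.0351 needle 15.83 (0.55) hub 182,183 f [  8.4  -8.2 -10.8] grip 0.0186
```

Call:
jog_arm(plan=[{"tx":0.01,"ty":0.002,"tz":0,"spin":0,"jaw":1},{"tx":0.02,"ty":0.004,"tz":0,"spin":0,"jaw":1},{"tx":0.03,"ty":0.005,"tz":0,"spin":0,"jaw":1},{"tx":0.03,"ty":0.005,"tz":0,"spin":0,"jaw":1}])

```text
t: 26.33
tcp_pos: [0.5006, 0.1541, 0.0765]
ee_rot: [0.003, 0.012, 1.0, -0.003]
ft_force: [7.7, -9.7, -10.7]
grip_width: 0.0188
gripper_force: 33.0
```

```bash
python3 -c "
from h import *
read()"
```

```text
t 26.33 ang 87.5 rad 0.0351 needle 15.88 (0.54) hub 182,182 f [  7.7  -9.7 -10.7] grip 0.0188
```

Call:
jog_arm(plan=[{"tx":0.008,"ty":0,"tz":0,"spin":0,"jaw":1},{"tx":0.015,"ty":0,"tz":0,"spin":0,"jaw":1},{"tx":0.015,"ty":0,"tz":0,"spin":0,"jaw":1},{"tx":0.015,"ty":0,"tz":0,"spin":0,"jaw":1}])

```text
t: 26.72
tcp_pos: [0.4959, 0.1539, 0.0764]
ee_rot: [0.003, 0.012, 1.0, -0.003]
ft_force: [8.8, -10.4, -12.0]
grip_width: 0.0188
gripper_force: 32.8
```

```bash
python3 -c "
from h import *
read()"
```

```text
t 26.72 ang 95.1 rad 0.0351 needle 15.30 (0.57) hub 180,181 f [  8.8 -10.4 -12. ] grip 0.0188
```

Call:
jog_arm(plan=[{"tx":0.008,"ty":0,"tz":0,"spin":0,"jaw":1},{"tx":0.012,"ty":0,"tz":0,"spin":0,"jaw":1},{"tx":0.012,"ty":0,"tz":0,"spin":0,"jaw":1},{"tx":0.012,"ty":0,"tz":0,"spin":0,"jaw":1}])

```text
t: 27.1
tcp_pos: [0.4926, 0.1535, 0.0765]
ee_rot: [0.003, 0.012, 1.0, -0.003]
ft_force: [10.5, -10.8, -12.8]
grip_width: 0.0188
gripper_force: 32.8
```

```bash
python3 -c "
from h import *
read()"
```

```text
t 27.10 ang 100.5 rad 0.0351 needle 14.71 (0.54) hub 179,181 f [ 10.5 -10.8 -12.8] grip 0.0188
```

Call:
jog_arm(plan=[{"tx":0.008,"ty":0,"tz":0,"spin":0,"jaw":1},{"tx":0.012,"ty":0,"tz":0,"spin":0,"jaw":1},{"tx":0.012,"ty":0,"tz":0,"spin":0,"jaw":1},{"tx":0.012,"ty":0,"tz":0,"spin":0,"jaw":1}])

```text
t: 27.48
tcp_pos: [0.4893, 0.1527, 0.0764]
ee_rot: [0.004, 0.012, 1.0, -0.004]
ft_force: [10.3, -14.6, -13.2]
grip_width: 0.0187
gripper_force: 32.9
```

```bash
python3 -c "
from h import *
read()"
```

```text
t 27.48 ang 106.0 rad 0.0351 needle 13.73 (0.55) hub 179,182 f [ 10.3 -14.6 -13.2] grip 0.0187
```

Call:
jog_arm(plan=[{"tx":-0.012,"ty":0.002,"tz":0,"spin":0,"jaw":1},{"tx":-0.024,"ty":0.004,"tz":0,"spin":0,"jaw":1},{"tx":-0.036,"ty":0.004,"tz":0,"spin":0,"jaw":1},{"tx":-0.046,"ty":0.004,"tz":0,"spin":0,"jaw":1},{"tx":-0.046,"ty":0.004,"tz":0,"spin":0,"jaw":1}])

```text
t: 27.95
tcp_pos: [0.4959, 0.1539, 0.0762]
ee_rot: [-0.002, 0.012, 1.0, -0.003]
ft_force: [-8.9, -13.0, 4.9]
grip_width: 0.0189
gripper_force: 34.7
```

```bash
python3 -c "
from h import *
read();read()"
```

```text
t 27.95 ang 95.0 rad 0.0351 needle 15.36 (0.59) hub 179,181 f [ -8.9 -13.    4.9] grip 0.0189
t 28.00 ang 94.5 rad 0.0351 needle 15.35 (0.56) hub 180,181 f [ -8.9 -13.1   5.5] grip 0.0189
```

Call:
jog_arm(plan=[{"tx":-0.01,"ty":0.001,"tz":0,"spin":0,"jaw":1},{"tx":-0.018,"ty":0.001,"tz":0,"spin":0,"jaw":1},{"tx":-0.023,"ty":-0.004,"tz":0,"spin":0,"jaw":1},{"tx":-0.023,"ty":-0.006,"tz":0,"spin":0,"jaw":1},{"tx":-0.023,"ty":-0.006,"tz":0,"spin":0,"jaw":1}])

```text
t: 28.47
tcp_pos: [0.5025, 0.1539, 0.0762]
ee_rot: [-0.003, 0.011, 1.0, -0.001]
ft_force: [-10.5, -7.0, 5.1]
grip_width: 0.0187
gripper_force: 34.6
```

```bash
python3 -c "
from h import *
read();read()"
```

```text
t 28.47 ang 84.3 rad 0.0351 needle 15.85 (0.54) hub 183,183 f [-10.5  -7.    5.1] grip 0.0187
t 28.52 ang 84.2 rad 0.0351 needle 15.89 (0.54) hub 182,182 f [-10.4  -7.1   5.8] grip 0.0185
```

Call:
jog_arm(plan=[{"tx":0.003,"ty":-0.003,"tz":0,"spin":0,"jaw":1},{"tx":0.007,"ty":-0.006,"tz":0,"spin":0,"jaw":1},{"tx":0.007,"ty":-0.006,"tz":0,"spin":0,"jaw":1}], newtons=20)

```text
t: 28.82
tcp_pos: [0.5025, 0.1539, 0.0763]
ee_rot: [-0.001, 0.011, 1.0, 0.0]
ft_force: [-6.7, -1.9, 1.4]
grip_width: 0.0186
gripper_force: 34.1
```

```bash
python3 -c "
from h import *
read()"
```

```text
t 28.82 ang 84.2 rad 0.0350 needle 15.90 (0.54) hub 183,183 f [-6.7 -1.9  1.4] grip 0.0186
```

Call:
jog_arm(plan=[{"tx":0,"ty":0,"tz":0,"spin":0,"jaw":0.4},{"tx":0,"ty":0,"tz":0,"spin":0,"jaw":0},{"tx":0,"ty":0,"tz":0,"spin":0,"jaw":-0.4},{"tx":0,"ty":0,"tz":0,"spin":0,"jaw":-0.4},{"tx":0,"ty":0,"tz":0,"spin":0,"jaw":-0.4}])

```text
t: 29.28
tcp_pos: [0.5047, 0.1543, 0.0763]
ee_rot: [0.001, 0.011, 1.0, 0.0]
ft_force: [0.1, 0.1, -0.9]
grip_width: 0.06
gripper_force: 0.0
```

```bash
python3 -c "
from h import *
read()"
```

```text
t 29.28 ang 80.8 rad 0.0358 needle 15.91 (0.54) hub 183,183 f [ 0.1  0.1 -0.9] grip 0.0600
```

Call:
jog_arm(plan=[{"tx":0,"ty":0,"tz":-0.05,"spin":0,"jaw":-0.4},{"tx":0,"ty":0,"tz":-0.13,"spin":0,"jaw":-0.4},{"tx":0,"ty":0,"tz":-0.24,"spin":0,"jaw":-0.4},{"tx":0,"ty":0,"tz":-0.35,"spin":0,"jaw":-0.4},{"tx":0,"ty":0,"tz":-0.45,"spin":0,"jaw":-0.4}])

```text
t: 29.75
tcp_pos: [0.504, 0.154, 0.2127]
ee_rot: [0.0, 0.011, 1.0, 0.0]
ft_force: [0.6, 1.0, -0.1]
grip_width: 0.0597
gripper_force: 0.0
```

Call:
jog_arm(plan=[{"tx":0,"ty":-0.13,"tz":0,"spin":0,"jaw":-0.4},{"tx":0,"ty":-0.26,"tz":0,"spin":0,"jaw":-0.4},{"tx":0,"ty":-0.39,"tz":0,"spin":0,"jaw":-0.4},{"tx":0,"ty":-0.52,"tz":0,"spin":0,"jaw":-0.4},{"tx":0,"ty":-0.65,"tz":0,"spin":0,"jaw":-0.4}])

```text
t: 30.17
tcp_pos: [0.4996, -0.0425, 0.2111]
ee_rot: [0.0, 0.011, 1.0, 0.0]
ft_force: [1.1, -0.8, -0.4]
grip_width: 0.0598
gripper_force: 0.0
```

Call:
jog_arm(plan=[{"tx":0,"ty":-0.13,"tz":0,"spin":0,"jaw":-0.4},{"tx":0,"ty":-0.26,"tz":0,"spin":0,"jaw":-0.4},{"tx":0,"ty":-0.36,"tz":0,"spin":0,"jaw":-0.4},{"tx":0,"ty":-0.36,"tz":0,"spin":0,"jaw":-0.4},{"tx":0,"ty":-0.36,"tz":0,"spin":0,"jaw":-0.4}])

```text
t: 30.58
tcp_pos: [0.4973, -0.1503, 0.2107]
ee_rot: [0.0, 0.013, 1.0, 0.0]
ft_force: [-1.4, -0.2, 0.5]
grip_width: 0.0599
gripper_force: 0.0
```

```bash
python3 - <<'E'
from h import *
read();to(0,0,0)
a=optics.get_image('top')
for n in['glaze_jar','kiln_post']:
  o=outline_of(a,n)
  if o: o=o[0]['box'];print(n,onz(a,(o[0]+o[2])/2,(o[1]+o[3])/2,.05))
A=cv2.resize(a['frame'][165:350,195:365],None,fx=3.2,fy=3.2,interpolation=cv2.INTER_CUBIC)
cv2.imwrite('pics/k.png',A[...,::-1])
E
```

```text
t 30.58 ang 269.6 rad 0.2693 needle 15.99 (0.54) hub 182,183 f [-1.4 -0.2  0.5] grip 0.0599
t 30.63 tcp [ 0.4973 -0.1491  0.2107] yaw 178.7 q [-0.29  0.15 -0.21  1.21  0.   -0.27] f [-0.   0.4  0.1] grip 0.06 0.0
tx ty tz [1.6687 0.4577 0.7028]
glaze_jar [0.69124189 0.25622699 0.05      ]
kiln_post [ 0.68932536 -0.02694508  0.05      ]
```

View pics/k.png

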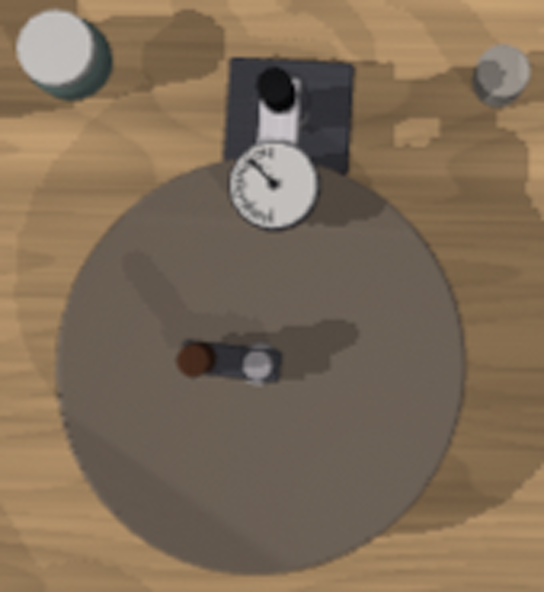

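The picture shows the gripper away from everything. The needle points up and left from the hub at crop (274,183), about 16 mm. The jar (55,48) and prop (500,75) have not moved.

```bash
python3 -c "
from h import *
print(ticket.finish_job())"
```

```text
the job is handed in; nothing more can be done
None
```

The job is handed in at about 31 s: the plunger was set to about 9.9 mm and rode the disc for a full turn (about 380°) between 9.9 and 15.9 mm. By the dial, the highest place (about 6 mm) stands under it to within about 2°, and the gripper is clear of everything with the jar and kiln prop unmoved.

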